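Slip the pivot lug round the bent bar into its tack-weld nest

TASK

The pivot lug has to sit at the root of the bent bar before it can be tacked. Pick the lug up by its eye, slip its bore over the free end of the bar, slide it round the bend and press it fully home in the nest, hard up to the stop collar with the eye upright, then let go. The bar was bent by hand and strays from its drawing, so feel for it gently and never force the lug on the bar, and leave the other things on the bench where they are.

Things in the scene. Friction and masses are not known exactly. Their poses are not given: they have to be found in the camera images.
- lug_mid (a point): Centre (37 mm up) of the loose grey steel pivot lug, 74 mm tall, 0.2 to 0.4 kg. Foot 30 long (x) by 40 wide (y) by 8 mm; on it a bored round boss, 30 mm diameter, 30 long, top 36 mm up; on that an upright flat eye, 10 mm thick (y), 28 long (x), 36 to 74 mm up: grasp this from above. x along the bore, z up; the same both ways round.
- lug_bore (a point): Centre of the lug's bore: 17 mm in diameter, 30 mm long, right through along x; 21 mm above the underside of the foot, 16 mm below lug_mid. Same axes.
- fixture: Dark steel base plate bolted to the bench, with an upright plate that carries a stop collar (30 mm diameter) and, welded in, a bent round bar of 14 mm diameter. All of the bar is level, its axis 105 mm above the bench. Origin on the bench under the collar's face, where the bar begins. x out along the bar's straight root, y to the side to which it bends, z up.
- nest_home (a point): Where the centre of the bore must end: on the bar's axis, 15 mm out from the face of the stop collar; axes as fixture. Under it the nest takes the lug's foot: a floor 2 mm below the foot and two rails 10 mm high, 44 mm apart, with flared mouths that end 40 mm out from the collar's face. Rails and collar end below the eye.
- plunger (a joint): Travel (m) of the spring roller in the nest's -y rail; 0 = out, about 0.0015 when the lug is in. It presses the foot against the other rail with about 3 N; pushing past it takes some 2 to 8 N, from about 20 mm short of home; the lug then stays where it is left.
- bend_start (a point): End of the bar's straight root, on its axis, 60 mm out from the collar's face; axes as fixture. By the drawing a bend of 100 mm centre-line radius begins here, 90 degrees toward +y, then 30 mm straight tail and a round nose. Bent by hand: here and again half-way round, its direction is up to 6 degrees off either way. It does not give. Over 12 N on it in the bend, or 35 N anywhere, is forcing.
- tip_drawn (a point): Where the drawing puts the end of the bar's round nose (axes as fixture; the tail points along +y). Not measured: the real end lies up to 22 mm to either side (x), up to 11 mm farther out or in (y), at the same height, and the tail is up to 10 degrees askew. Find it by feel or by sight.
- small_weight: Turned steel weight with a knob, 33 mm in diameter and 70 mm tall, a bystander; origin at the centre of its underside.
- hex_bolt: Hex bolt lying on its side, 88 mm long, a bystander; origin at its underside.
- hex_nut: Hex nut lying flat, 22 x 25 x 10 mm, a bystander; origin at its underside.
Things that resemble listed ones, but are neither listed nor needed, are in the scene too. Leave any yellow look-alike of the part that bears lug_mid alone.

How it is judged:
At the end, for the whole second after the job is handed in: The lug sits on the root of the bar in the nest, its end within 2 mm of the stop collar and its bore within 5 mm of home, eye upright and bore in line with the bar within 7 degrees, released and at rest (x of lug_bore in the frame of nest_home between -0.002 and 0.002 m and distance between lug_bore and nest_home below 0.005 m and angle between lug_bore's own z axis and vertical below 0.12 rad and angle between the x axis of lug_bore and the x axis of nest_home, either way round below 0.12 rad and contact force between the fingers and lug below 0.1 N and linear speed of lug below 0.01 m/s); the robot touches nothing.
It fails at once if the lug is forced round the bend: more than 12 N between it and the bar while it is in the bend (contact force between lug and fixture above 12 N and y of lug_bore in the frame of bend_start below 0.085 m and x of lug_bore in the frame of bend_start above -0.005 m).
It fails at once if the lug is rammed into the nest: more than 35 N (contact force between lug and fixture above 35 N).
It fails at once if a bystander is moved by more than 15 mm (distance of any of small_weight, hex_bolt, hex_nut from where it was at the start of the episode above 0.015 m).
It also fails if it takes over 72 s, if anything falls off the work surface, if the arm or the gripper's body presses on something with over 40 N, if the wrist force passes 120 N, or if a joint passes its speed limit or range.

ROBOT

A 6-joint arm with a two-finger parallel gripper is mounted at the origin on the work surface; the furniture and walls round the work are solid. World frame = base frame: x ahead of the robot, y to its left, z up, the work surface at z = 0. Lengths are in m, angles in rad, forces in N, time in s.
With the tool pointing down it reaches from about 0.375 to 0.975 m from the base axis. Payload 3.8 kg.
Tool frame: the origin (TCP) lies on the centre line of the jaws, within the pads' length; the fingertips stand 17 mm ahead of it and the grasp point (between the pads) lies 2 mm behind it (bot.tip_extent is the distance from the TCP to the fingertips, in m); z points along the fingers, y is the line along which they close (so a half turn about z gives the same grasp; the last joint's range is limited). The gripper opens to 85 mm and grips with 20 to 120 N. Pads are 22 mm wide; open, the fingers measure 114 mm over their backs; the gripper's body (76 mm by 85 mm) begins 54 mm behind the grasp point. The pads swing forward as they close: fully open they stand 13 mm farther back than shut.
Start: joints at [1.084, 0.264, 1.604, -0, 1.274, -0.037], TCP at [0.293, 0.608, 0.248] pointing down, gripper open.
Joint ranges: [-2.63, 2.63], [-0.94, 2.18], [0.31, 2.57], [-1.31, 4.45], [0, 2.66], [-2.55, 2.55]. Speed limits (rad/s): [2.57, 2.57, 3.14, 3.14, 3.14, 3.14].

INTERFACE

Orientations are given as a rotation vector (axis times angle).
In Python, from workcell import readout, read_camera, finish_job, bot gives the robot as it stands.
- The arm moves only by the tool jog_arm, never from a script. Its argument "deltas" is one flat list of numbers, 7 for each row, row after row: the shift along the tool's x, y, z in m, then the turn, a rotation vector about the tool's x, y, z in degrees, then the gripper command: -1 is shut, 1 is fully open, values between are in proportion. A call has 1 to 8 rows; each row is the pose to reach, as a shift and turn from the pose commanded when the call began, along the tool's axes at that moment; what a row does not reach only later rows make up. A row lasts 1/10 s, in which the tool goes at most 50 mm and 8.59 degrees, less where a joint would pass 70% of its speed; a pose out of reach is approached as far as the arm can. A call with a gripper value outside its range is refused whole. The fingers move at their own pace and stop on an object; "squeeze" is the grip in N (left out, the last holds). Time passes only in rows, so rows that repeat a pose let the fingers close. It gives the time, the measured TCP pose, the force, the opening and the grip force at its end, in the units of the state.
- readout.read_state(): the state, without advancing time (a new reading comes with each control period).
- read_camera(name): name is "scene" or "top" or "wrist"; returns a dict with "color" (420x560x3 uint8, blue, green, red), "fx", "fy", "cx", "cy" (pixels), "origin" and "attitude" of the camera in the world. Camera axes: x right, y down, z forward; pixel columns grow to the right and rows downward; lengths in m; the calibration is good to about 2 mm. A picture is of the moment at which its call begins. There is no depth.
- finish_job(): hands the job in; it is judged then, once.
The state is a dict: "time": time; "q": joint angles; "joint_vel": joint speeds; "joint_torque": joint torques, N m; "tool_pos": TCP position; "tcp_rot": TCP orientation; "wrist_force": force on the tool from outside, world axes, zero at the start; "torque": the same for the moment, N m; "width": opening from 0.0 (shut) to 1.0 (fully open); "grip_force": force on a finger pad.
Only numpy, scipy, OpenCV 4.12 (cv2) and the standard library are available. Lean on these libraries where they do the work, as an engineer would, in place of code of your own. Each camera call takes 0.05 s, during which the arm holds its last target. There are 200 camera calls.

## Working session

There is one attempt and no reset: what is moved stays moved. The work goes in short steps, Python scripts to look and compute and a tool call to move; the robot and the scene stay as the last step left them, time stands still between calls to the robot, and variables do not carry over. Pictures are saved under pics/ and viewed, at most 10 in all, crops included, and the job is handed in when it is done.

Besides the shell and the picture viewer there is one more tool, called after ">>>" in YAML: its name, and indented under it one key for each argument. jog_arm: Moves the arm, as the interface text tells. Its arguments: {"type":"object","properties":{"deltas":{"type":"array"},"squeeze":{"type":"number"}},"required":["deltas"]}

```bash
mkdir -p pics; cat > h.py <<'E'
import numpy as np, cv2
from scipy.spatial.transform import Rotation as R
from workcell import readout, read_camera, finish_job, bot
def rot(c):
    a=np.array(c["attitude"],float)
    return a if a.shape==(3,3) else (R.from_rotvec(a).as_matrix() if a.size==3 else R.from_quat(a).as_matrix())
def ray(c,u,v):
    d=rot(c)@np.array([(u-c["cx"])/c["fx"],(v-c["cy"])/c["fy"],1]); return np.array(c["origin"]),d
def onz(c,u,v,z):
    o,d=ray(c,u,v); return o+d*(z-o[2])/d[2]
def proj(c,p):
    q=rot(c).T@(np.array(p)-c["origin"]); return np.array([c["fx"]*q[0]/q[2]+c["cx"],c["fy"]*q[1]/q[2]+c["cy"]])
E
python3 - <<'E'
from h import *
for n in ("scene","top"):
    c=read_camera(n); cv2.imwrite(f"pics/{n}0.png",c["color"]); print(n,c["fx"],c["cx"],c["cy"],c["origin"],np.round(c["attitude"],4).tolist())
print(readout.read_state())
E
```

```text
scene 427.2241685468354 280.07967381001777 211.16615957301318 [ 0.09155667 -0.67117536  0.75827099] [-2.367, 0.6156, -0.2251]
top 382.0855728085412 279.1921034041553 206.3782713059221 [ 0.19352258 -0.17308472  0.92950117] [-2.1501, 2.022, -0.2375]
{'time': 0.1, 'q': array([ 1.08406714e+00,  2.64697895e-01,  1.60524497e+00, -7.97915972e-06,
        1.27368581e+00, -3.69199195e-02]), 'joint_vel': array([-0.00021731, -0.00203762, -0.00405592, -0.00036127,  0.00158939,
        0.00249122]), 'joint_torque': array([ 1.61334447e-03, -5.16707933e+01, -3.68588233e+01, -1.16605411e-04,
        6.28967100e-03,  2.03884547e-06]), 'tool_pos': array([0.2932099 , 0.60729834, 0.24706888]), 'tcp_rot': array([-0.70049745, -3.06196562,  0.00309176]), 'wrist_force': array([ 0.34398157, -0.00416941,  0.27753223]), 'torque': array([-0.00142798,  0.0660281 , -0.0593764 ]), 'grip_force': 0.0, 'width': 1.0032476571950026}
```

View pics/scene0.png

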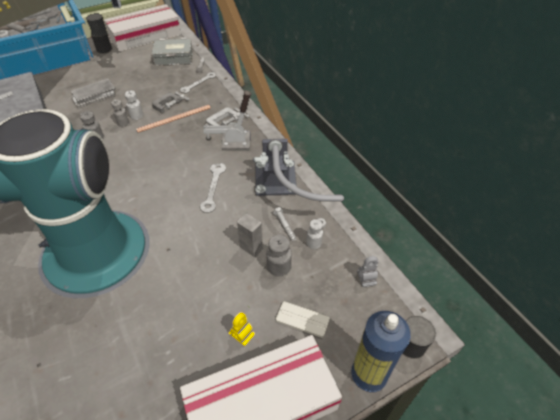

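View pics/top0.png

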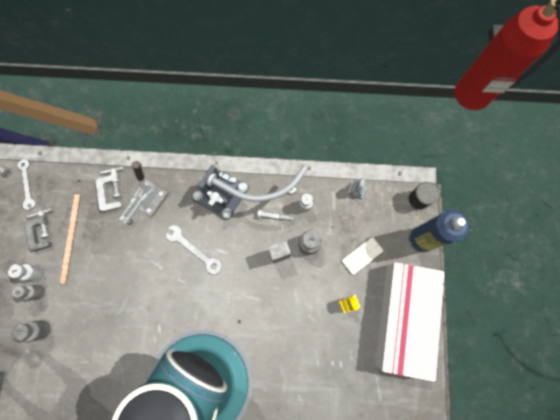

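The scene view shows the grey lug at (369,271), the fixture at (275,170) and the bar end at (341,198). The top view shows the lug at (359,187), the fixture at (220,190) and the tip at (307,168). I'll enlarge these areas.

```bash
python3 - <<'E'
from h import *
t=cv2.imread("pics/top0.png"); s=cv2.imread("pics/scene0.png")
a=cv2.resize(t[155:230,190:320],(780,450),interpolation=cv2.INTER_CUBIC)[:, :780]
a=cv2.resize(t[155:225,190:323],(798,420),interpolation=cv2.INTER_CUBIC)
b=cv2.resize(t[172:202,342:376],(204,180),interpolation=cv2.INTER_CUBIC)
d=cv2.resize(s[250:295,345:395],(200,180),interpolation=cv2.INTER_CUBIC)
e=cv2.resize(s[130:215,240:350],(233,180),interpolation=cv2.INTER_CUBIC)
im=np.zeros((600,798,3),np.uint8); im[:420]=a; im[420:,:204]=b; im[420:,204:404]=d; im[420:,404:637]=e
cv2.imwrite("pics/crop1.png",im)
c=read_camera("top"); k=read_camera("scene")
print("tip",onz(c,306,169,.105), onz(k,341,198,.105))
print("lug top",onz(c,360,181,.074),"foot",onz(c,358,195,0),"scene foot",onz(k,370,282,0))
E
```

```text
tip [ 0.48685395 -0.21012036  0.105     ] [ 0.49035465 -0.21143223  0.105     ]
lug top [ 0.47581653 -0.33896491  0.074     ] foot [ 0.46295447 -0.34872671  0.        ] scene foot [ 0.47426411 -0.35908823  0.        ]
```

View pics/crop1.png

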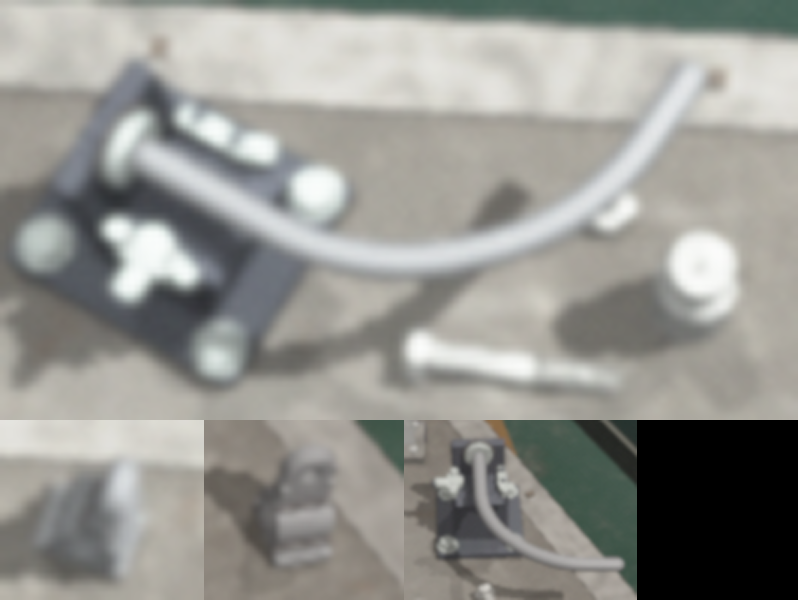

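The crops are clear. The lug's eye is near top-view pixel (361,181), and the bar runs from the collar at about (215,180) to the tip at about (306,166). The bolt and small weight lie under the tail side. Next I'll trace the bar centreline and get the wrist camera offset.

```bash
cat >> h.py <<'E'
def plan(p,tx=None,step=.045,rmax=8,cmd=None):
    """deltas (tool axes) from current pose to world p with tool x along tx (deg yaw), tool down"""
    s=readout.read_state(); P=np.array(s["tool_pos"]) if cmd is None else np.array(cmd); Q=R.from_rotvec(s["tcp_rot"])
    X=Q.as_matrix()[:,0]
    if tx is None: tx=np.degrees(np.arctan2(X[1],X[0]))
    a=np.radians(tx); T=np.array([[np.cos(a),np.sin(a),0],[np.sin(a),-np.cos(a),0],[0,0,-1]]).T
    d=Q.inv().apply(np.array(p)-P); r=(Q.inv()*R.from_matrix(T)).as_rotvec(degrees=True)
    n=int(np.ceil(max(np.linalg.norm(d)/step,np.linalg.norm(r)/rmax)))
    print("shift mm",np.round(d*1000,1),"turn",np.round(r,2),"rows",n,"| now yaw",round(float(np.degrees(np.arctan2(X[1],X[0]))),2),"pos",np.round(P,4),"F",np.round(s["wrist_force"],2),"q",np.round(s["q"],2),"t",round(float(s["time"]),2))
E
python3 - <<'E'
from h import *
c=read_camera("wrist"); s=readout.read_state()
Q=R.from_rotvec(s["tcp_rot"]).as_matrix()
print("cam in tool",np.round(Q.T@(np.array(c["origin"])-s["tool_pos"]),4), np.round(Q.T@rot(c),3).tolist(),c["fx"],c["cx"],c["cy"])
t=read_camera("top")
for u,v in [(x/6+190,y/6+155) for x,y in [(140,145),(200,185),(260,220),(320,248),(400,262),(480,250),(550,222),(605,182),(645,135),(690,70)]]:
    print(np.round(onz(t,u,v,.105),4))
plan((.46,-.33,.30))
E
```

```text
cam in tool [ 0.0786  0.0003 -0.1249] [[-0.0, -0.951, -0.31], [1.0, -0.0, 0.0], [-0.0, -0.31, 0.951]] 326.3562974348417 277.73124493195434 208.98715641081796
[ 0.45   -0.0018  0.105 ]
[ 0.4357 -0.026   0.105 ]
[ 0.4234 -0.0498  0.105 ]
[ 0.414  -0.0731  0.105 ]
[ 0.4104 -0.1033  0.105 ]
[ 0.4168 -0.1328  0.105 ]
[ 0.4292 -0.1581  0.105 ]
[ 0.446  -0.1778  0.105 ]
[ 0.4654 -0.1918  0.105 ]
[ 0.4923 -0.2076  0.105 ]
shift mm [-557.7 -772.   -51.6] turn [-0.05 -0.    0.  ] rows 22 | now yaw 154.23 pos [0.2934 0.6076 0.2478] F [-0.15 -0.84  0.11] q [ 1.08  0.26  1.6   0.    1.27 -0.04] t 0.3
```

>>> jog_arm:
  deltas: [-0.026, -0.035, -0.0026, 0, 0, 0, 1, -0.052, -0.07, -0.0052, 0, 0, 0, 1, -0.078, -0.105, -0.0078, 0, 0, 0, 1, -0.104, -0.14, -0.0104, 0, 0, 0, 1, -0.13, -0.175, -0.013, 0, 0, 0, 1, -0.156, -0.21, -0.0156, 0, 0, 0, 1, -0.182, -0.245, -0.0182, 0, 0, 0, 1, -0.208, -0.28, -0.0208, 0, 0, 0, 1]

```text
time: 1.1
tool_pos: [0.359, 0.2636, 0.2693]
tcp_rot: [0.7, 3.062, 0.001]
wrist_force: [0.7, -0.6, 0.4]
width: 1.001
grip_force: 0.0
```

>>> jog_arm:
  deltas: [-0.026, -0.035, -0.0026, 0, 0, 0, 1, -0.052, -0.07, -0.0052, 0, 0, 0, 1, -0.078, -0.105, -0.0078, 0, 0, 0, 1, -0.104, -0.14, -0.0104, 0, 0, 0, 1, -0.13, -0.175, -0.013, 0, 0, 0, 1, -0.156, -0.21, -0.0156, 0, 0, 0, 1, -0.182, -0.245, -0.0182, 0, 0, 0, 1, -0.208, -0.28, -0.0208, 0, 0, 0, 1]

```text
time: 1.9
tool_pos: [0.4246, -0.0792, 0.2903]
tcp_rot: [0.701, 3.061, 0.0]
wrist_force: [0.6, -0.3, 0.0]
width: 0.999
grip_force: 0.0
```

>>> jog_arm:
  deltas: [-0.026, -0.035, -0.0026, 0, 0, 0, 1, -0.052, -0.07, -0.0052, 0, 0, 0, 1, -0.078, -0.105, -0.0078, 0, 0, 0, 1, -0.104, -0.14, -0.0104, 0, 0, 0, 1, -0.104, -0.14, -0.0104, 0, 0, 0, 1]

```text
time: 2.4
tool_pos: [0.4579, -0.2533, 0.3005]
tcp_rot: [0.707, 3.06, -0.003]
wrist_force: [-0.1, 0.6, -0.3]
width: 1.007
grip_force: 0.0
```

```bash
python3 - <<'E'
from h import *
import pickle
c=read_camera("wrist"); pickle.dump(c,open("w1.pkl","wb")); cv2.imwrite("pics/w1.png",cv2.resize(c["color"],(800,600),interpolation=cv2.INTER_CUBIC))
plan((.46,-.25,.3))
E
```

```text
shift mm [-1.9  1.9  0.2] turn [-0.01 -0.01  0.  ] rows 1 | now yaw 154.02 pos [ 0.4575 -0.2508  0.3002] F [ 0.44 -0.26 -0.78] q [-0.55 -0.06  1.86 -0.    1.34 -1.67] t 2.45
```

View pics/w1.png

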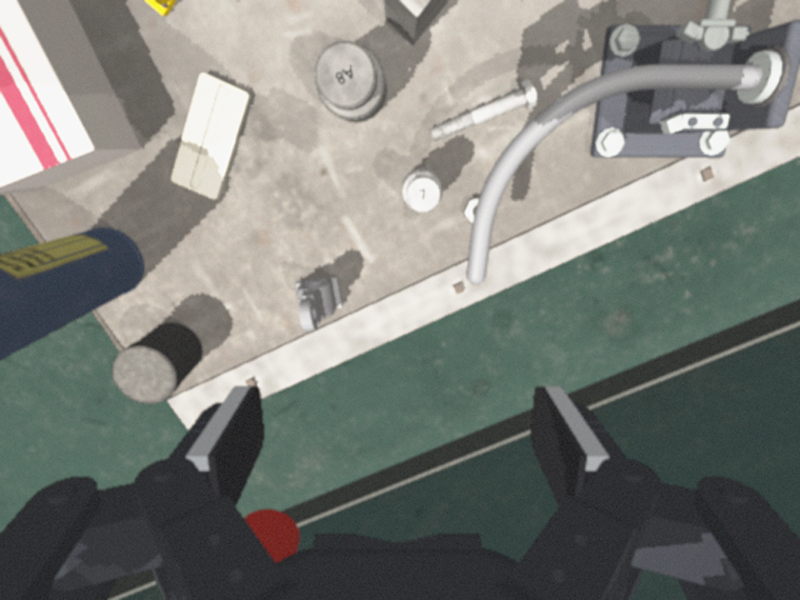

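The wrist view (800x600) shows the lug at (318,302), the bar end at (477,280), the collar at (765,77), the bolt at (485,110), the small weight at (422,190) and the nut at (472,210) under the tail. I'll enlarge the lug and bar.

```bash
python3 - <<'E'
from h import *
import pickle
c=pickle.load(open("w1.pkl","rb")); im=c["color"]
a=cv2.resize(im[35:205,315:545],(690,510),interpolation=cv2.INTER_CUBIC)   # x3
out=np.zeros((600,800,3),np.uint8); out[:510,:690]=a
b=cv2.resize(im[185:235,200:245],(315,350),interpolation=cv2.INTER_CUBIC) # x7
out[250:,485:]=b
cv2.imwrite("pics/crop2.png",out)
E
```

```text
(no output)
```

View pics/crop2.png

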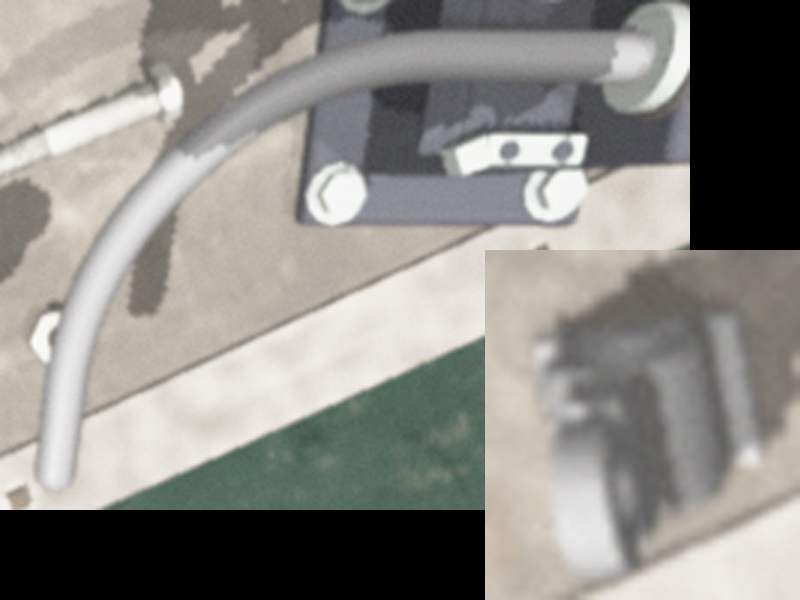

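The bar is smooth and clearly outlined in the 3x crop, from the collar at about (645,57) to the nose at about (53,488). In the 7x lug crop, the eye top is centred at about (597,500), and the foot strip from (720,318) to (757,455) gives the bore direction.

```bash
python3 - <<'E'
from h import *
import pickle
c=pickle.load(open("w1.pkl","rb")); t=read_camera("top"); k=read_camera("scene")
L=lambda x,y:((x-485)/7+200,(y-250)/7+185)
a=onz(c,*L(720,318),.008); b=onz(c,*L(757,455),.008); d=b-a; print("strip",a,b,np.linalg.norm(d),np.degrees(np.arctan2(d[1],d[0])))
a=onz(c,*L(560,430),.068); b=onz(c,*L(592,575),.068); d=b-a; print("eye edge",a,b,np.linalg.norm(d),np.degrees(np.arctan2(d[1],d[0])))
print("eye ctr",onz(c,*L(597,500),.072),"top",onz(t,362,183.5,.070), "scene",onz(k,345+105/4,250+35/4,.072))
P=[(610,56),(540,55),(440,55),(390,60),(340,76),(290,99),(240,130),(190,166),(150,206),(113,256),(88,306),(72,356),(62,410),(55,465),(53,488)]
W=np.array([onz(c,x/3+315,y/3+35,.105)[:2] for x,y in P]); d=np.diff(W,axis=0)
print(np.c_[np.round(W[1:],4),np.degrees(np.arctan2(d[:,1],d[:,0])).round(1),np.linalg.norm(d,axis=1).round(4)],W[0])
print("collar ctr", onz(c,645/3+315,57/3+35,.105), "tip top/scene",onz(t,690/6+190,66/6+155,.105),onz(k,342,198.5,.105))
E
```

```text
strip [ 0.46648535 -0.32279427  0.008     ] [ 0.4938107  -0.32947067  0.008     ] 0.028129150313957317 -13.730077358574347
eye edge [ 0.46040322 -0.34063156  0.068     ] [ 0.48518996 -0.34857379  0.068     ] 0.026028094428682442 -17.76662170949385
eye ctr [ 0.47284692 -0.33981802  0.072     ] top [ 0.47126621 -0.34449276  0.07      ] scene [ 0.4714034  -0.34813207  0.072     ]
[[ 4.352e-01 -2.630e-02 -1.168e+02  2.090e-02]
 [ 4.222e-01 -5.300e-02 -1.161e+02  2.970e-02]
 [ 4.170e-01 -6.670e-02 -1.108e+02  1.470e-02]
 [ 4.146e-01 -8.150e-02 -9.900e+01  1.490e-02]
 [ 4.141e-01 -9.700e-02 -9.190e+01  1.550e-02]
 [ 4.157e-01 -1.135e-01 -8.440e+01  1.660e-02]
 [ 4.188e-01 -1.308e-01 -8.010e+01  1.760e-02]
 [ 4.243e-01 -1.461e-01 -7.010e+01  1.630e-02]
 [ 4.332e-01 -1.621e-01 -6.080e+01  1.830e-02]
 [ 4.441e-01 -1.751e-01 -5.010e+01  1.700e-02]
 [ 4.567e-01 -1.859e-01 -4.070e+01  1.650e-02]
 [ 4.717e-01 -1.958e-01 -3.330e+01  1.800e-02]
 [ 4.881e-01 -2.052e-01 -3.000e+01  1.890e-02]
 [ 4.953e-01 -2.090e-01 -2.780e+01  8.100e-03]] [ 0.44465315 -0.00764286]
collar ctr [0.44949473 0.00164484 0.105     ] tip top/scene [ 0.49393082 -0.20751668  0.105     ] [ 0.49136394 -0.21359777  0.105     ]
```

>>> jog_arm:
  deltas: [-0.018, -0.025, 0.033, 0, 0, -4, 1, -0.036, -0.05, 0.066, 0, 0, -8, 1, -0.054, -0.076, 0.1, 0, 0, -11, 1, -0.054, -0.076, 0.1, 0, 0, -11, 1, -0.054, -0.076, 0.1, 0, 0, -11, 1]

```text
time: 3.05
tool_pos: [0.4724, -0.3388, 0.1991]
tcp_rot: [-0.404, -3.113, -0.004]
wrist_force: [0.2, 0.5, -0.2]
width: 0.998
grip_force: 0.0
```

```bash
python3 - <<'E'
from h import *
import pickle
c=read_camera("wrist"); pickle.dump(c,open("w2.pkl","wb")); cv2.imwrite("pics/w2.png",cv2.resize(c["color"][110:320,140:420],(800,600),interpolation=cv2.INTER_CUBIC))
plan((.4725,-.343,.2))
E
```

```text
shift mm [-0.3 -3.9  0.8] turn [ 0.04 -0.01 -0.  ] rows 1 | now yaw 165.25 pos [ 0.4732 -0.3391  0.2008] F [0.6  0.06 0.79] q [-0.66  0.12  1.86  0.    1.16 -1.98] t 3.1
```

View pics/w2.png

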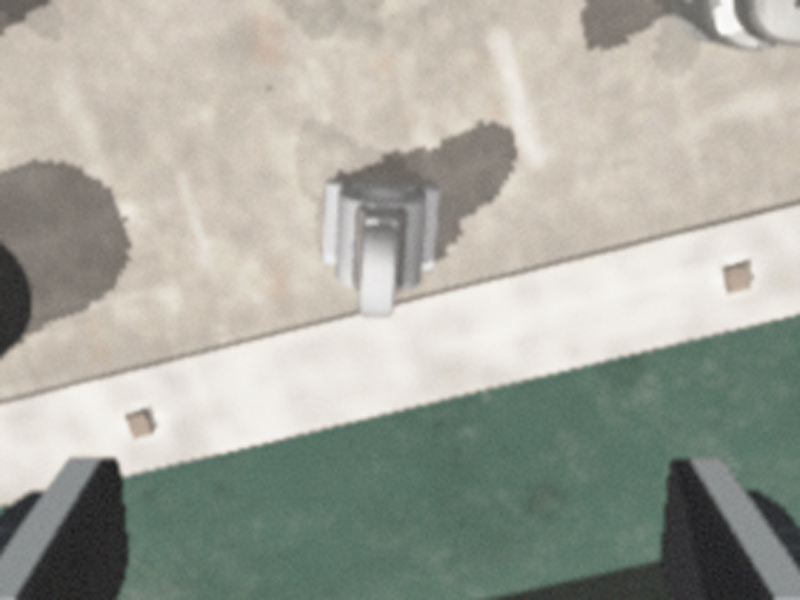

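The lug is now square in view. The foot strips run from (327,183) to (325,265) and from (440,183) to (435,268), and the eye top spans x = 360–397 around y = 270. The bore lies nearly along tool x.

```bash
python3 - <<'E'
from h import *
import pickle
c=pickle.load(open("w2.pkl","rb"))
L=lambda x,y:(x/2.857+140,y/2.857+110)
g=lambda x,y,z:onz(c,*L(x,y),z)
for A,B in (((327,183),(325,265)),((440,183),(436,268))):
    a,b=g(*A,.008),g(*B,.008); d=a-b; print(a,b,np.linalg.norm(d),np.degrees(np.arctan2(d[1],d[0])))
a,b=g(361,290,.072),g(396,290,.072);d=b-a;print("eye w",np.linalg.norm(d),(a+b)/2)
print("far end",g(377,315,.065),"foot ctr",g(381.5,225,.008))
E
```

```text
[ 0.45495618 -0.35731961  0.008     ] [ 0.48314482 -0.36616389  0.008     ] 0.029543540700642124 162.58058549984773
[ 0.4649149  -0.31966894  0.008     ] [ 0.49428971 -0.32840691  0.008     ] 0.030646884084683308 163.4341037343062
eye w 0.009979900678279436 [ 0.47673749 -0.34393411  0.072     ]
far end [ 0.4863591  -0.34708024  0.065     ] foot ctr [ 0.47416258 -0.34302713  0.008     ]
```

>>> jog_arm:
  deltas: [-0.002, -0.0036, 0.045, 0, 0, 2.2, 1, -0.002, -0.0036, 0.09, 0, 0, 2.2, 0.5, -0.002, -0.0036, 0.13, 0, 0, 2.2, 0.2, -0.002, -0.0036, 0.142, 0, 0, 2.2, 0, -0.002, -0.0036, 0.142, 0, 0, 2.2, 0, -0.002, -0.0036, 0.142, 0, 0, 2.2, -0.3, -0.002, -0.0036, 0.142, 0, 0, 2.2, -0.6, -0.002, -0.0036, 0.142, 0, 0, 2.2, -1]
  squeeze: 50

```text
time: 3.9
tool_pos: [0.4759, -0.3459, 0.0613]
tcp_rot: [0.463, 3.103, -0.004]
wrist_force: [0.2, 1.4, 6.8]
width: 0.106
grip_force: 51.9
```

>>> jog_arm:
  deltas: [0, 0, 0, 0, 0, 0, -1, 0, 0, 0, 0, 0, 0, -1, 0, 0, 0, 0, 0, 0, -1]
  squeeze: 50

```text
time: 4.2
tool_pos: [0.476, -0.3459, 0.0613]
tcp_rot: [0.463, 3.103, -0.004]
wrist_force: [-0.5, 1.0, 6.7]
width: 0.105
grip_force: 52.1
```

>>> jog_arm:
  deltas: [0, 0, -0.03, 0, 0, 0, -1, 0, 0, -0.065, 0, 0, 0, -1, 0, 0, -0.1, 0, 0, 0, -1, 0, 0.035, -0.129, 0, 0, 4, -1, -0.001, 0.07, -0.129, 0, 0, 8, -1, -0.002, 0.105, -0.129, 0, 0, 13, -1, -0.002, 0.131, -0.129, 0, 0, 13, -1, -0.002, 0.131, -0.129, 0, 0, 13, -1]

```text
time: 5.0
tool_pos: [0.5145, -0.2168, 0.1875]
tcp_rot: [-0.808, -3.036, -0.002]
wrist_force: [-0.9, -0.8, -4.1]
width: 0.107
grip_force: 50.7
```

```bash
python3 - <<'E'
from h import *
import pickle
c=read_camera("wrist"); pickle.dump(c,open("w3.pkl","wb")); cv2.imwrite("pics/w3.png",cv2.resize(c["color"][100:400,80:480],(800,600),interpolation=cv2.INTER_CUBIC))
k=read_camera("scene");pickle.dump(k,open("k3.pkl","wb"))
plan((.516,-.221,.19),150)
E
```

```text
shift mm [-2.5 -0.4 -2.6] turn [-0.03  0.    0.12] rows 1 | now yaw 150.12 pos [ 0.514  -0.2194  0.1874] F [-0.27  0.33 -2.84] q [-0.45  0.09  1.92 -0.    1.13 -1.5 ] t 5.1
```

View pics/w3.png

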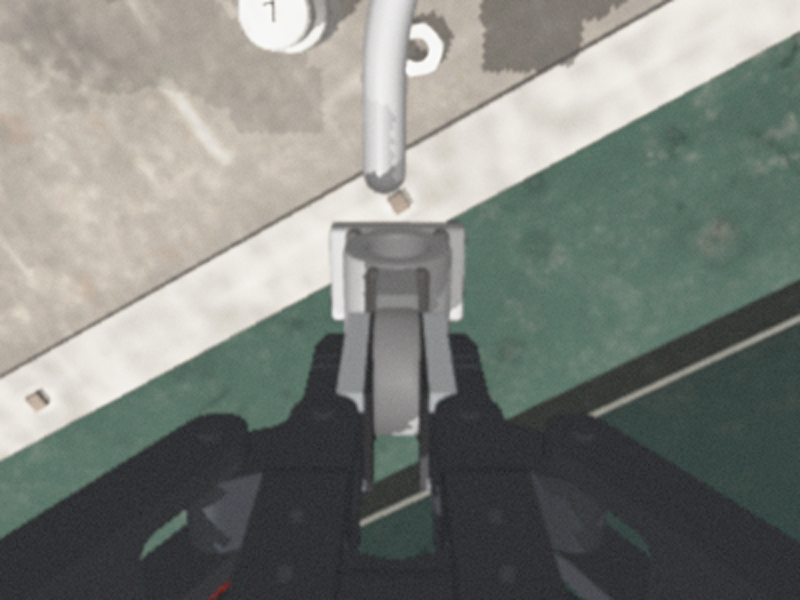

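The wrist view shows the nose at (385,190), with the tail centre at (384.5,170), (388,100) and (393,30). The held lug is straight; its foot spans x = 331–465 with its front edge at y = 225 and its rear edge at y = 318. I'll work out the lateral and height offsets.

```bash
python3 - <<'E'
from h import *
import pickle
from scipy.optimize import least_squares
c=pickle.load(open("w3.pkl","rb")); L=lambda x,y:(x/2+80,y/2+100)
T=np.array([.514,-.2194,.1874]); a=np.radians(150.12); X=np.array([np.cos(a),np.sin(a),0]); Y=np.array([np.sin(a),-np.cos(a),0])
W=lambda p:np.round([(p-T)@X*1e3,(p-T)@Y*1e3],2)
obs=[(331,225),(465,225),(331,318),(463,318)]
def f(v):
    r=[]
    for (u,w),(sx,sy) in zip(obs,((15,-20),(15,20),(-15,-20),(-15,20))):
        r+=list(proj(c,T+X*(v[0]+sx)/1e3+Y*(v[1]+sy)/1e3-np.array([0,0,v[2]/1e3]))-L(u,w))
    return r
s=least_squares(f,[0,0,53]); print("lug centre x,y and foot-top depth below TCP mm",s.x,"rms px",np.sqrt(np.mean(s.fun**2)),"-> bore below TCP",s.x[2]-13)
for q in [(385,190),(384.5,170),(386,135),(388,100),(390,65),(393,30)]: print(q,"tool xy mm",W(onz(c,*L(*q),.105)),np.round(onz(c,*L(*q),.105),4))
w=43/2; print("bar depth from width at y135: edges",[W(onz(c,*L(x,135),.105)) for x in (365,408)])
E
```

```text
lug centre x,y and foot-top depth below TCP mm [ 3.19637717  3.60309363 56.17283377] rms px 0.4195751130318762 -> bore below TCP 43.172833773410666
(385, 190) tool xy mm [21.61 -0.44] [ 0.495 -0.209  0.105]
(384.5, 170) tool xy mm [28.38 -0.58] [ 0.4891 -0.2058  0.105 ]
(386, 135) tool xy mm [39.92 -0.05] [ 0.4794 -0.1996  0.105 ]
(388, 100) tool xy mm [51.09  0.62] [ 0.47   -0.1934  0.105 ]
(390, 65) tool xy mm [61.89  1.26] [ 0.461  -0.1875  0.105 ]
(393, 30) tool xy mm [72.34  2.19] [ 0.4524 -0.1815  0.105 ]
bar depth from width at y135: edges [array([39.92, -6.79]), array([39.93,  7.01])]
```

>>> jog_arm:
  deltas: [-0.0064, -0.0055, 0, 0, 0, 3, -1, -0.0064, -0.0055, 0.02, 0, 0, 3, -1, -0.0064, -0.0055, 0.042, 0, 0, 3, -1, -0.0064, -0.0055, 0.042, 0, 0, 3, -1, -0.0064, -0.0055, 0.042, 0, 0, 3, -1]

```text
time: 5.6
tool_pos: [0.5162, -0.2285, 0.1449]
tcp_rot: [-0.893, -3.01, 0.0]
wrist_force: [-0.7, -0.1, -2.7]
width: 0.108
grip_force: 50.5
```

```bash
python3 - <<'E'
from h import *
import pickle
c=read_camera("wrist"); pickle.dump(c,open("w4.pkl","wb")); cv2.imwrite("pics/w4.png",cv2.resize(c["color"][100:325,130:430],(800,600),interpolation=cv2.INTER_CUBIC))
plan((.516,-.221,.1453),147)
print(np.round(np.array(c["origin"])-readout.read_state()["tool_pos"],4))
E
```

```text
shift mm [5.1 5.9 0.6] turn [-0.01  0.03 -0.02] rows 1 | now yaw 146.98 pos [ 0.5171 -0.2287  0.1459] F [ 1.03  0.54 -2.87] q [-0.46  0.14  1.95 -0.    1.05 -1.45] t 5.65
[-0.0664  0.0434  0.1241]
```

View pics/w4.png

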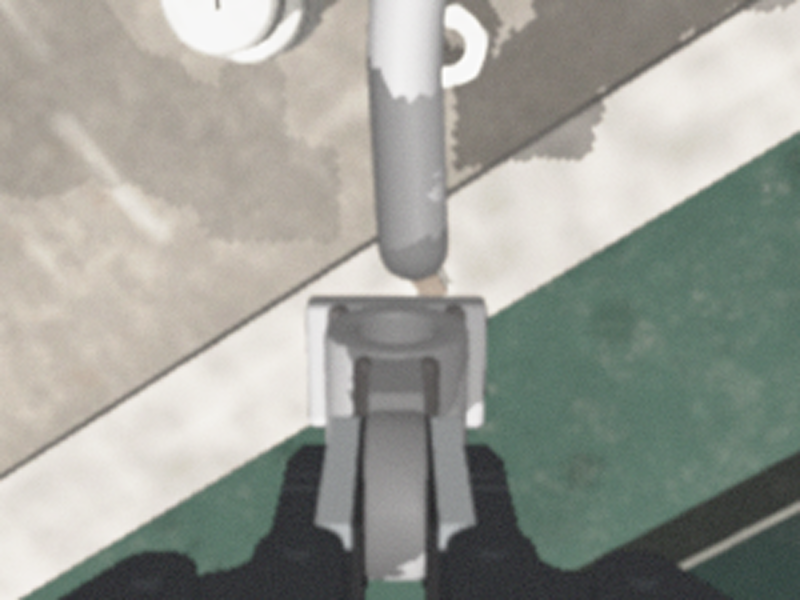

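At bar height, the nose centre is at about (413,250), the tail centre at (407.5,100), and the lug's foot spans x = 309–487. So the lug sits a few mm too far to -y.

```bash
python3 - <<'E'
from h import *
import pickle
from scipy.optimize import least_squares
c=pickle.load(open("w4.pkl","rb")); k=800/300; L=lambda x,y:(x/k+130,y/k+100)
T=np.array([.5166,-.2286,.1453]); a=np.radians(147); X=np.array([np.cos(a),np.sin(a),0]); Y=np.array([np.sin(a),-np.cos(a),0])
W=lambda p:np.round([(p-T)@X*1e3,(p-T)@Y*1e3],2)
obs=[(308,300),(487,300),(310,426),(485,426)]
def f(v):
    r=[]
    for (u,w),(sx,sy) in zip(obs,((15,-20),(15,20),(-15,-20),(-15,20))):
        r+=list(proj(c,T+X*(v[0]+sx)/1e3+Y*(v[1]+sy)/1e3-np.array([0,0,v[2]/1e3]))-L(u,w))
    return r
s=least_squares(f,[0,0,53]); print(s.x,np.sqrt(np.mean(s.fun**2)))
for q in [(413,279),(413,250),(411.5,200),(409.5,150),(407.5,100),(407,40)]: print(q,W(onz(c,*L(*q),.105)))
# sharp edges: gradient along rows
g=cv2.GaussianBlur(cv2.cvtColor(c["color"],cv2.COLOR_BGR2HSV)[...,1],(3,3),0).astype(int)
for v in (110,125,140,155,170,185,192): print(v, g[v,265:305].tolist())
E
```

```text
[ 2.90756964  1.11683257 55.81048524] 0.4576196624009126
(413, 279) [27.77  4.12]
(413, 250) [33.73  4.09]
(411.5, 200) [43.72  3.74]
(409.5, 150) [53.35  3.31]
(407.5, 100) [62.65  2.89]
(407, 40) [73.39  2.76]
110 [28, 27, 21, 12, 4, 2, 2, 2, 1, 1, 1, 1, 1, 1, 1, 1, 1, 1, 1, 1, 1, 1, 1, 1, 2, 2, 3, 3, 4, 3, 5, 11, 16, 15, 12, 9, 6, 3, 1, 1]
125 [27, 25, 20, 12, 5, 3, 4, 4, 2, 1, 1, 1, 1, 1, 1, 1, 1, 1, 1, 1, 2, 2, 1, 2, 2, 3, 3, 3, 4, 5, 7, 8, 8, 7, 6, 4, 2, 1, 0, 0]
140 [22, 23, 22, 17, 10, 5, 4, 4, 4, 4, 4, 4, 4, 4, 4, 4, 4, 3, 2, 3, 4, 4, 3, 3, 3, 3, 3, 3, 3, 4, 8, 16, 23, 25, 26, 26, 25, 23, 22, 23]
155 [29, 28, 27, 25, 20, 11, 5, 3, 3, 4, 3, 3, 3, 3, 3, 3, 4, 4, 3, 3, 3, 3, 3, 3, 3, 4, 4, 3, 3, 3, 5, 11, 21, 27, 28, 28, 27, 26, 26, 26]
170 [28, 29, 29, 28, 25, 19, 9, 5, 5, 4, 3, 4, 4, 4, 4, 4, 4, 4, 3, 3, 3, 2, 3, 4, 3, 2, 3, 4, 3, 4, 4, 7, 14, 21, 23, 22, 19, 18, 19, 19]
185 [27, 27, 27, 26, 27, 25, 17, 8, 5, 4, 4, 3, 4, 4, 4, 3, 3, 3, 3, 3, 3, 4, 4, 4, 3, 3, 3, 4, 4, 4, 3, 5, 10, 15, 14, 13, 12, 12, 12, 11]
192 [22, 19, 19, 19, 17, 17, 15, 9, 6, 5, 4, 4, 4, 3, 2, 3, 3, 4, 4, 3, 3, 5, 5, 4, 4, 3, 4, 4, 5, 5, 4, 5, 12, 17, 16, 13, 13, 13, 13, 14]
```

>>> jog_arm:
  deltas: [0, 0.0041, 0, 0, 0, -2.5, -1, 0, 0.0041, 0, 0, 0, -2.5, -1, 0, 0.0041, 0, 0, 0, -2.5, -1]

```text
time: 5.95
tool_pos: [0.5199, -0.2249, 0.1466]
tcp_rot: [0.826, 3.029, -0.001]
wrist_force: [-0.8, -1.0, -3.0]
width: 0.105
grip_force: 50.6
```

```bash
cat > e.py <<'E'
from h import *
import pickle
def edges(c,rows,u0):
    s=cv2.GaussianBlur(cv2.cvtColor(c["color"],cv2.COLOR_BGR2HSV)[...,1],(3,3),0).astype(float); out=[]
    for v in rows:
        r=s[v]; e=[]
        for sg in (-1,1):
            u=u0
            while r[u]<9: u+=sg
            e.append(u-sg*(r[u]-9)/(r[u]-r[u-sg]))
        out.append((v,*e))
    return out
def show(c,T,yaw,rows,u0=284):
    a=np.radians(yaw); X=np.array([np.cos(a),np.sin(a),0]); Y=np.array([np.sin(a),-np.cos(a),0]); P=[]
    for v,l,r in edges(c,rows,u0):
        p=onz(c,(l+r)/2,v,.105)-T; P.append([p@X*1e3,p@Y*1e3]); print(v,round(l,1),round(r,1),np.round(P[-1],2))
    m,b=np.polyfit(*np.array(P).T,1); print("slope deg",np.degrees(np.arctan(m)),"y at x=3, x=28:",m*3+b,m*28+b)
if __name__=="__main__":
    show(pickle.load(open("w3.pkl","rb")),np.array([.514,-.2194,.1874]),150.12,range(158,190,4),272)
    show(pickle.load(open("w4.pkl","rb")),np.array([.5166,-.2286,.1453]),147,range(152,193,4))
    c=read_camera("wrist"); pickle.dump(c,open("w5.pkl","wb")); s=readout.read_state()
    show(c,np.array(s["tool_pos"]),149.5,range(152,193,4),280); plan((.516,-.221,.1453),149.5)
E
python3 e.py
```

```text
158 261.4 281.7 [46.03 -0.96]
162 261.6 281.6 [43.47 -0.94]
166 262.0 281.8 [40.89 -0.75]
170 261.7 281.9 [38.3  -0.85]
174 261.8 282.1 [35.68 -0.74]
178 261.6 281.6 [33.04 -0.97]
182 261.8 281.7 [30.39 -0.92]
186 261.7 281.5 [27.71 -1.  ]
slope deg 0.21737448395506193 y at x=3, x=28: -1.0214926794027674 -0.9266447129608986
152 269.9 295.4 [55.49  2.84]
156 270.3 295.7 [53.48  3.03]
160 270.6 295.6 [51.45  3.08]
164 270.6 295.8 [49.41  3.16]
168 270.9 295.8 [47.36  3.22]
172 271.3 296.6 [45.28  3.55]
176 271.6 296.4 [43.2   3.58]
180 271.6 296.6 [41.09  3.64]
184 271.9 296.8 [38.97  3.79]
188 271.8 296.7 [36.83  3.72]
192 272.0 296.6 [34.68  3.78]
slope deg -2.719656538694835 y at x=3, x=28: 5.4030537795789515 4.215487710877637
152 265.0 290.2 [54.46  0.4 ]
156 265.3 290.2 [52.43  0.49]
160 265.0 290.2 [50.38  0.4 ]
164 265.3 290.1 [48.32  0.44]
168 265.4 290.2 [46.24  0.51]
172 265.8 290.7 [44.15  0.72]
176 265.8 290.4 [42.04  0.65]
180 265.8 290.2 [39.92  0.58]
184 265.6 290.2 [37.77  0.52]
188 265.3 290.0 [35.61  0.41]
192 266.4 289.5 [33.44  0.56]
slope deg -0.3118676032666988 y at x=3, x=28: 0.739576662863698 0.6034974062815173
shift mm [5.1 1.4 1. ] turn [-0.    0.1  -0.01] rows 1 | now yaw 149.49 pos [ 0.5197 -0.2248  0.1463] F [-0.01 -0.41 -2.75] q [-0.45  0.14  1.94 -0.    1.05 -1.49] t 6.0
```

>>> jog_arm:
  deltas: [0.004, -0.0003, 0.0004, 0, 0, 0, -1, 0.008, -0.0003, 0.0004, 0, 0, 0, -1, 0.011, -0.0003, 0.0004, 0, 0, 0, -1, 0.014, -0.0003, 0.0004, 0, 0, 0, -1, 0.016, -0.0003, 0.0004, 0, 0, 0, -1, 0.016, -0.0003, 0.0004, 0, 0, 0, -1]

```text
time: 6.6
tool_pos: [0.5049, -0.2163, 0.1448]
tcp_rot: [-0.825, -3.031, -0.0]
wrist_force: [-0.1, 0.2, -2.6]
width: 0.11
grip_force: 50.6
```

>>> jog_arm:
  deltas: [0.003, 0, 0, 0, 0, 0, -1, 0.006, 0, 0, 0, 0, 0, -1, 0.009, 0, 0, 0, 0, 0, -1, 0.009, 0, 0, 0, 0, 0, -1]

```text
time: 7.0
tool_pos: [0.497, -0.2116, 0.1448]
tcp_rot: [-0.825, -3.031, -0.0]
wrist_force: [-0.5, 0.6, -3.5]
width: 0.104
grip_force: 50.6
```

```bash
cat > m.py <<'E'
from e import *
import sys
c=read_camera("wrist"); s=readout.read_state(); pickle.dump((c,s),open("last.pkl","wb"))
X=R.from_rotvec(s["tcp_rot"]).as_matrix()[:,0]; yaw=float(np.degrees(np.arctan2(X[1],X[0])))
print("yaw",round(yaw,2),"pos",np.round(s["tool_pos"],4),"F tool",np.round(R.from_rotvec(s["tcp_rot"]).inv().apply(s["wrist_force"]),2),"tau",np.round(s["torque"],2),"t",s["time"])
show(c,np.array(s["tool_pos"]),yaw,range(int(sys.argv[1]),int(sys.argv[2]),int(sys.argv[3])),int(sys.argv[4]))
E
python3 m.py 80 190 10 278
```

```text
yaw 149.53 pos [ 0.4973 -0.2118  0.1448] F tool [0.98 0.04 3.3 ] tau [ 0.05  0.01 -0.02] t 7.05
80 262.0 270.0 [89.06 -5.1 ]
90 294.0 -inf [nan nan]
100 282.7 292.0 [80.13  5.02]
110 276.7 306.0 [75.54  6.99]
120 273.6 302.1 [70.87  5.34]
130 271.3 298.7 [66.11  3.99]
140 269.2 300.0 [61.27  3.83]
150 267.9 294.0 [56.33  2.02]
160 266.7 303.5 [51.3   4.14]
170 265.9 290.8 [46.18  0.72]
180 265.6 290.4 [40.95  0.55]
 ** On entry to DLASCL parameter number  4 had an illegal value
 ** On entry to DLASCL parameter number  4 had an illegal value
 ** On entry to DLASCL parameter number  4 had an illegal value
 ** On entry to DLASCL parameter number  4 had an illegal value
 ** On entry to DLASCL parameter number  5 had an illegal value
 ** On entry to DLASCL parameter number  4 had an illegal valuee.py:10: RuntimeWarning: divide by zero encountered in scalar divide
  e.append(u-sg*(r[u]-9)/(r[u]-r[u-sg]))
h.py:10: RuntimeWarning: invalid value encountered in divide
  o,d=ray(c,u,v); return o+d*(z-o[2])/d[2]
Traceback (most recent call last):
  File "m.py", line 6, in <module>
    show(c,np.array(s["tool_pos"]),yaw,range(int(sys.argv[1]),int(sys.argv[2]),int(sys.argv[3])),int(sys.argv[4]))
    ~~~~^^^^^^^^^^^^^^^^^^^^^^^^^^^^^^^^^^^^^^^^^^^^^^^^^^^^^^^^^^^^^^^^^^^^^^^^^^^^^^^^^^^^^^^^^^^^^^^^^^^^^^^^^^
  File "e.py", line 17, in show
    m,b=np.polyfit(*np.array(P).T,1); print("slope deg",np.degrees(np.arctan(m)),"y at x=3, x=28:",m*3+b,m*28+b)
        ~~~~~~~~~~^^^^^^^^^^^^^^^^^^
numpy.linalg.LinAlgError: SVD did not converge in Linear Least Squares
```

The nose entered the bore with no contact force, so the lug is threaded. Now I'll fit the drawn chain (37 mm tail, 45° arc, kink, 45° arc, kink, 60 mm root) to the measured centreline to get the path.

```bash
cat > bar.py <<'E'
from h import *
import pickle
from scipy.optimize import least_squares
def chain(psi,d2,d1,n=60):
    """dense curve from nose end inward, local start (0,0), heading psi deg; returns s,x,y,heading"""
    segs=[(37,0,0),(78.54,-45,0),(78.54,-45,d2),(60,0,d1)]; x=y=s=0.; h=psi; out=[]
    for L,t,k in segs:
        h+=k
        for i in range(n):
            hm=np.radians(h+t/n/2); out.append((s,x,y,h)); x+=L/n*np.cos(hm); y+=L/n*np.sin(hm); s+=L/n; h+=t/n
    out.append((s,x,y,h)); return np.array(out)
def dist(C,P):
    A=C[:-1,1:3];B=C[1:,1:3]; r=[]
    for p in P:
        t=np.clip(((p-A)*(B-A)).sum(1)/((B-A)**2).sum(1),0,1); d=p-(A+t[:,None]*(B-A)); i=np.argmin((d**2).sum(1)); e=B[i]-A[i]
        r.append((e[0]*d[i][1]-e[1]*d[i][0])/np.hypot(*e))
    return np.array(r)
E
python3 - <<'E'
from bar import *
c=pickle.load(open("w1.pkl","rb"))
P=[(600,56),(540,55),(440,55),(390,60),(340,76),(290,99),(240,130),(190,166),(150,206),(113,256),(88,306),(72,356),(62,410),(55,465)]
W=np.array([onz(c,x/3+315,y/3+35,.105)[:2] for x,y in P])*1e3
N=onz(c,53/3+315,489/3+35,.105)[:2]*1e3
def f(v):
    C=chain(*v[2:]); C[:,1]+=v[0]; C[:,2]+=v[1]
    return np.r_[dist(C,W),((v[:2]-N)@[.866,-.5])*.7,(v[2]-149.8)*.5,v[3]*.05,v[4]*.05]
r=least_squares(f,[N[0],N[1],149.8,0,0]); print(np.round(r.x,2)); print(np.round(r.fun,2))
C=chain(*r.x[2:]); print("end at collar",C[-1,1:3]+r.x[:2],"root heading",C[-1,3]); pickle.dump(r.x,open("bar.pkl","wb"))
E
```

```text
[ 4.9530e+02 -2.0999e+02  1.4846e+02  5.8800e+00  2.0000e-02]
[-0.15  0.25  0.47  0.44 -0.44 -0.92 -0.93  0.57  0.38  0.36  0.15  0.02
  0.2  -0.29  0.13 -0.67  0.29  0.  ]
end at collar [449.00970971   1.83596263] root heading 64.36216235196967
```

```bash
cat > step.py <<'E'
from bar import *
import sys,json,os
# usage: step.py s1 nrows lat_corr(mm,tool y) yaw_corr(deg, world) dz(mm up)
v=pickle.load(open("bar.pkl","rb")); C=chain(*v[2:]); C[:,1]+=v[0]; C[:,2]+=v[1]
st=json.load(open("st.json")) if os.path.exists("st.json") else dict(s=0.,x=497.2,y=-211.7,yaw=149.5)
at=lambda s:np.array([np.interp(s,C[:,0],C[:,i]) for i in (1,2)])+ (max(s-C[-1,0],0)*np.array([np.cos(np.radians(C[-1,3])),np.sin(np.radians(C[-1,3]))]) )
def pose(s,lat,dy):
    a,b,m=at(s-15) if s>=15 else at(s)-(at(s+15)-at(s)),at(s+15),at(s)
    h=np.arctan2(*(b-a)[::-1])+np.radians(dy); X=np.array([np.cos(h),np.sin(h)]); Y=np.array([np.sin(h),-np.cos(h)])
    return ((a+b)/2+m)/2-2.7*X+lat*Y, np.degrees(h)
s1,n=float(sys.argv[1]),int(sys.argv[2]); lat,dy,dz=[float(a) for a in sys.argv[3:6]]
h0=np.radians(st["yaw"]); X0=np.array([np.cos(h0),np.sin(h0)]); Y0=np.array([np.sin(h0),-np.cos(h0)]); P0=np.array([st["x"],st["y"]]); rows=[]
for i in range(1,n+1):
    p,h=pose(st["s"]+(s1-st["s"])*i/n,lat,dy); d=p-P0
    rows.append([round(d@X0/1e3,4),round(d@Y0/1e3,4),round(-dz/1e3*i/n,4),0,0,round(st["yaw"]-h,1),-1])
rows.append(rows[-1]); print(json.dumps(sum(rows,[])))
r=rows[-1]; p=P0+X0*r[0]*1e3+Y0*r[1]*1e3
json.dump(dict(s=s1,x=p[0],y=p[1],yaw=st["yaw"]-r[5]),open("st.json","w")); print(np.round(p,2),round(st["yaw"]-r[5],2))
E
python3 step.py 18 5 -0.3 0.5 0.4
```

```text
[0.0034, 0.0003, -0.0001, 0, 0, 0.5, -1, 0.007, 0.0003, -0.0002, 0, 0, 0.5, -1, 0.0106, 0.0004, -0.0002, 0, 0, 0.5, -1, 0.0142, 0.0004, -0.0003, 0, 0, 0.5, -1, 0.0178, 0.0005, -0.0004, 0, 0, 0.5, -1, 0.0178, 0.0005, -0.0004, 0, 0, 0.5, -1]
[ 482.12 -202.24] 149.0
```

>>> jog_arm:
  deltas: [0.0034, 0.0003, -0.0001, 0, 0, 0.5, -1, 0.007, 0.0003, -0.0002, 0, 0, 0.5, -1, 0.0106, 0.0004, -0.0002, 0, 0, 0.5, -1, 0.0142, 0.0004, -0.0003, 0, 0, 0.5, -1, 0.0178, 0.0005, -0.0004, 0, 0, 0.5, -1, 0.0178, 0.0005, -0.0004, 0, 0, 0.5, -1]

```text
time: 7.65
tool_pos: [0.4818, -0.2021, 0.1452]
tcp_rot: [-0.839, -3.027, -0.0]
wrist_force: [0.1, -0.5, -3.5]
width: 0.106
grip_force: 50.6
```

```bash
python3 m.py 110 190 10 280 2>&1 | grep -v DLAS; python3 step.py 36 6 -0.3 0 0
```

```text
e.py:10: RuntimeWarning: divide by zero encountered in scalar divide
  e.append(u-sg*(r[u]-9)/(r[u]-r[u-sg]))
h.py:10: RuntimeWarning: invalid value encountered in divide
  o,d=ray(c,u,v); return o+d*(z-o[2])/d[2]
yaw 149.03 pos [ 0.4822 -0.2023  0.1453] F tool [ 0.54 -0.31  3.06] tau [ 0.02 -0.05  0.06] t 7.7
110 297.0 -inf [nan nan]
120 268.0 292.0 [70.95  1.55]
130 281.7 283.0 [66.18  2.73]
140 277.6 306.6 [61.32  7.6 ]
150 274.2 301.6 [56.37  5.55]
160 271.5 298.8 [51.33  4.2 ]
170 268.8 295.0 [46.18  2.57]
180 266.9 304.3 [40.94  4.51]
Traceback (most recent call last):
  File "m.py", line 6, in <module>
    show(c,np.array(s["tool_pos"]),yaw,range(int(sys.argv[1]),int(sys.argv[2]),int(sys.argv[3])),int(sys.argv[4]))
    ~~~~^^^^^^^^^^^^^^^^^^^^^^^^^^^^^^^^^^^^^^^^^^^^^^^^^^^^^^^^^^^^^^^^^^^^^^^^^^^^^^^^^^^^^^^^^^^^^^^^^^^^^^^^^^
  File "e.py", line 17, in show
    m,b=np.polyfit(*np.array(P).T,1); print("slope deg",np.degrees(np.arctan(m)),"y at x=3, x=28:",m*3+b,m*28+b)
        ~~~~~~~~~~^^^^^^^^^^^^^^^^^^
numpy.linalg.LinAlgError: SVD did not converge in Linear Least Squares
[0.003, 0.0, -0.0, 0, 0, 0.5, -1, 0.006, 0.0001, -0.0, 0, 0, 0.6, -1, 0.009, 0.0001, -0.0, 0, 0, 0.8, -1, 0.012, 0.0002, -0.0, 0, 0, 1.2, -1, 0.015, 0.0002, -0.0, 0, 0, 1.7, -1, 0.018, 0.0003, -0.0, 0, 0, 2.4, -1, 0.018, 0.0003, -0.0, 0, 0, 2.4, -1]
[ 466.84 -192.71] 146.6
```

```bash
sed -i 's/    m,b=np.polyfit.*$/    pass/; s/^import pickle/import pickle,warnings; warnings.filterwarnings("ignore")/' e.py; echo '{"s":18,"x":482.12,"y":-202.24,"yaw":149.0}' > st.json; python3 step.py 36 6 -0.7 0.4 0
```

```text
[0.003, -0.0004, -0.0, 0, 0, 0.1, -1, 0.006, -0.0003, -0.0, 0, 0, 0.2, -1, 0.009, -0.0003, -0.0, 0, 0, 0.4, -1, 0.012, -0.0002, -0.0, 0, 0, 0.8, -1, 0.015, -0.0001, -0.0, 0, 0, 1.3, -1, 0.018, -0.0001, -0.0, 0, 0, 2.0, -1, 0.018, -0.0001, -0.0, 0, 0, 2.0, -1]
[ 466.64 -193.06] 147.0
```

>>> jog_arm:
  deltas: [0.003, -0.0004, 0, 0, 0, 0.1, -1, 0.006, -0.0003, 0, 0, 0, 0.2, -1, 0.009, -0.0003, 0, 0, 0, 0.4, -1, 0.012, -0.0002, 0, 0, 0, 0.8, -1, 0.015, -0.0001, 0, 0, 0, 1.3, -1, 0.018, -0.0001, 0, 0, 0, 2.0, -1, 0.018, -0.0001, 0, 0, 0, 2.0, -1]

```text
time: 8.4
tool_pos: [0.4664, -0.193, 0.1452]
tcp_rot: [-0.892, -3.012, -0.0]
wrist_force: [0.6, -0.4, -2.7]
width: 0.108
grip_force: 50.6
```

```bash
python3 m.py 150 190 6 282; cp st.json st_bak.json; python3 step.py 50 7 -0.6 0.2 0
```

```text
yaw 147.02 pos [ 0.4667 -0.1932  0.1453] F tool [-0.59 -0.31  2.54] tau [-0.02 -0.05 -0.02] t 8.45
150 290.5 -inf [nan nan]
156 282.7 282.7 [53.29  3.01]
162 280.0 308.3 [50.24  8.84]
168 277.6 305.2 [47.16  7.48]
174 275.7 302.4 [44.04  6.31]
180 273.6 300.1 [40.88  5.22]
186 271.8 303.4 [37.69  5.61]
[0.002, 0.0001, -0.0, 0, 0, 0.8, -1, 0.004, 0.0002, -0.0, 0, 0, 1.4, -1, 0.006, 0.0002, -0.0, 0, 0, 2.2, -1, 0.008, 0.0003, -0.0, 0, 0, 3.0, -1, 0.01, 0.0004, -0.0, 0, 0, 3.8, -1, 0.012, 0.0005, -0.0, 0, 0, 4.8, -1, 0.014, 0.0007, -0.0, 0, 0, 5.8, -1, 0.014, 0.0007, -0.0, 0, 0, 5.8, -1]
[ 455.28 -184.84] 141.2
```

```bash
cat > look.py <<'E'
# signed lateral (tool +y positive) of seen bar (lug-bias removed) against model curve, along s
from bar import *; from e import edges; import sys
c=read_camera("wrist"); s=readout.read_state(); Q=R.from_rotvec(s["tcp_rot"]); M=Q.as_matrix(); X=M[:,0]
print("yaw",round(float(np.degrees(np.arctan2(X[1],X[0]))),2),"pos",np.round(s["tool_pos"],4),"Ftool",np.round(Q.inv().apply(s["wrist_force"]),2),"tau",np.round(Q.inv().apply(s["torque"]),2),"t",round(float(s["time"]),2))
v=pickle.load(open("bar.pkl","rb")); C=chain(*v[2:]); C[:,1]+=v[0]; C[:,2]+=v[1]
a,b,st,u=[int(x) for x in sys.argv[1:5]]
for r,l,g in edges(c,range(a,b,st),u):
    if 24<g-l<31:
        p=(onz(c,(l+g)/2,r,.105)-M[:,1]*.0011)[:2]*1e3; i=np.argmin(np.hypot(*(C[:,1:3]-p).T)); print("row",r,"s",round(C[i,0]),"lat",round(float(-dist(C,[p])[0]),2))
    else: print(r,round(l,1),round(g,1))
E
python3 look.py 156 190 6 287
```

```text
yaw 147.03 pos [ 0.4669 -0.1933  0.1454] Ftool [0.97 0.48 3.4 ] tau [0.   0.01 0.03] t 8.5
row 156 s 87 lat -2.48
row 162 s 83 lat -2.55
row 168 s 80 lat -2.64
row 174 s 76 lat -2.54
row 180 s 74 lat -2.3
186 271.5 303.8
```

>>> jog_arm:
  deltas: [0.002, 0.0001, 0, 0, 0, 0.8, -1, 0.004, 0.0002, 0, 0, 0, 1.4, -1, 0.006, 0.0002, 0, 0, 0, 2.2, -1, 0.008, 0.0003, 0, 0, 0, 3.0, -1, 0.01, 0.0004, 0, 0, 0, 3.8, -1, 0.012, 0.0005, 0, 0, 0, 4.8, -1, 0.014, 0.0007, 0, 0, 0, 5.8, -1, 0.014, 0.0007, 0, 0, 0, 5.8, -1]

```text
time: 9.3
tool_pos: [0.4552, -0.185, 0.1452]
tcp_rot: [-1.044, -2.963, 0.0]
wrist_force: [-0.0, -0.7, -3.1]
width: 0.106
grip_force: 50.6
```

```bash
python3 look.py 150 190 6 287;python3 step.py 66 7 -0.6 0 0
```

```text
yaw 141.23 pos [ 0.4554 -0.185   0.1453] Ftool [-0.08 -1.14  2.02] tau [ 0.18 -0.01  0.01] t 9.35
150 288.3 296.0
row 156 s 101 lat -2.86
row 162 s 97 lat -2.81
row 168 s 95 lat -2.75
row 174 s 91 lat -2.78
row 180 s 88 lat -2.81
row 186 s 84 lat -2.66
[0.0023, -0.0001, -0.0, 0, 0, 1.5, -1, 0.0046, -0.0, -0.0, 0, 0, 2.8, -1, 0.0069, 0.0, -0.0, 0, 0, 4.1, -1, 0.0092, 0.0002, -0.0, 0, 0, 5.4, -1, 0.0114, 0.0003, -0.0, 0, 0, 6.7, -1, 0.0137, 0.0006, -0.0, 0, 0, 8.0, -1, 0.016, 0.0009, -0.0, 0, 0, 9.4, -1, 0.016, 0.0009, -0.0, 0, 0, 9.4, -1]
[ 443.37 -174.12] 131.8
```

The bar seen close up sits about 2.7 mm to -y of the coarse model, so I'll refit before moving. The close views anchor the fit, and the far view keeps its own shift.

```bash
cp st_bak.json st36.json; echo '{"s":50,"x":455.28,"y":-184.84,"yaw":141.2}' > st.json
cat > refit.py <<'E'
from bar import *; from e import edges; import os
def near(c,Q,rows,u):
    M=Q.as_matrix(); o=[]
    for r,l,g in edges(c,rows,u):
        if 24<g-l<29.5: o.append((onz(c,(l+g)/2,r,.105)-M[:,1]*.0011)[:2]*1e3)
    return o
yw=lambda d:R.from_matrix(np.array([[np.cos(d),np.sin(d),0],[np.sin(d),-np.cos(d),0],[0,0,-1]]).T)
pts=near(pickle.load(open("w5.pkl","rb")),yw(np.radians(149.5)),range(152,190,5),280)
c,s=pickle.load(open("last.pkl","rb")); pts+=near(c,R.from_rotvec(s["tcp_rot"]),range(156,186,5),287)
c=read_camera("wrist"); s=readout.read_state(); n=near(c,R.from_rotvec(s["tcp_rot"]),range(150,190,5),290); pts+=n
pts=np.array(pts); print(len(pts),np.round(pts,1).tolist())
c=pickle.load(open("w1.pkl","rb"))
P=[(600,56),(540,55),(440,55),(390,60),(340,76),(290,99),(240,130),(190,166),(150,206),(113,256),(88,306),(72,356),(62,410),(55,465)]
W=np.array([onz(c,x/3+315,y/3+35,.105)[:2] for x,y in P])*1e3
N=np.array([495.,-210.7])
def f(v):
    C=chain(*v[2:5]); C[:,1]+=v[0]; C[:,2]+=v[1]
    return np.r_[dist(C,pts),dist(C,W+v[5:7]),((v[:2]-N)@[.866,-.5])*.6,(v[2]-149.8)*.5,v[3:5]*.05,v[5:7]*.1]
r=least_squares(f,[495,-210.7,149.8,3,0,0,0]); print(np.round(r.x,2)); print(np.round(r.fun,2))
C=chain(*r.x[2:5]); print("collar",C[-1,1:3]+r.x[:2],C[-1,3]); pickle.dump(r.x[:5],open("bar.pkl","wb"))
E
python3 refit.py; python3 look.py 156 190 6 287; python3 step.py 58 5 0 0 0
```

```text
20 [[472.4, -197.7], [474.6, -199.0], [476.9, -200.2], [479.1, -201.5], [481.5, -202.7], [483.7, -204.1], [485.9, -205.5], [488.2, -207.0], [427.1, -156.4], [428.5, -158.9], [430.0, -161.2], [431.6, -163.5], [433.3, -165.7], [435.1, -167.8], [421.5, -145.8], [422.7, -148.4], [424.0, -150.9], [425.2, -153.6], [426.6, -156.1], [428.1, -158.4]]
[ 4.9475e+02 -2.1066e+02  1.4976e+02  6.1600e+00 -1.3900e+00 -3.3000e+00
  3.5000e-01]
[ 0.07  0.03 -0.01 -0.02 -0.2  -0.11  0.02  0.13 -0.07  0.01  0.03 -0.04
 -0.07 -0.19  0.08 -0.02  0.    0.13  0.2   0.08 -0.19  0.26  0.56  0.47
 -0.44 -0.95 -0.98  0.69  0.49  0.34  0.01 -0.22  0.08  0.02 -0.14 -0.02
  0.31 -0.07 -0.33  0.04]
collar [ 4.44372037e+02 -4.31850702e-01] 64.5238687026637
yaw 141.24 pos [ 0.4555 -0.1852  0.1453] Ftool [-0.55 -0.71  3.26] tau [ 0.2  -0.    0.04] t 9.45
row 156 s 102 lat 0.04
row 162 s 99 lat -0.02
row 168 s 96 lat -0.11
row 174 s 92 lat 0.02
row 180 s 88 lat 0.01
row 186 s 85 lat 0.01
[0.0015, -0.0014, -0.0, 0, 0, -0.2, -1, 0.0031, -0.0015, -0.0, 0, 0, 0.7, -1, 0.0047, -0.0015, -0.0, 0, 0, 1.6, -1, 0.0063, -0.0015, -0.0, 0, 0, 2.6, -1, 0.0079, -0.0014, -0.0, 0, 0, 3.5, -1, 0.0079, -0.0014, -0.0, 0, 0, 3.5, -1]
[ 448.25 -180.98] 137.7
```

>>> jog_arm:
  deltas: [0.0015, -0.0013, 0, 0, 0, -0.2, -1, 0.0031, -0.0015, 0, 0, 0, 0.7, -1, 0.0047, -0.0015, 0, 0, 0, 1.6, -1, 0.0063, -0.0015, 0, 0, 0, 2.6, -1, 0.0079, -0.0014, 0, 0, 0, 3.5, -1, 0.0079, -0.0014, 0, 0, 0, 3.5, -1]

```text
time: 10.05
tool_pos: [0.4483, -0.181, 0.1453]
tcp_rot: [-1.134, -2.93, -0.0]
wrist_force: [-0.7, 0.4, -3.9]
width: 0.106
grip_force: 50.6
```

```bash
python3 look.py 156 190 6 290;python3 step.py 76 7 0 0 0
```

```text
yaw 137.73 pos [ 0.4485 -0.1811  0.1453] Ftool [0.61 0.04 3.01] tau [-0.   -0.02  0.02] t 10.1
row 156 s 110 lat 0.03
row 162 s 108 lat -0.2
row 168 s 104 lat -0.07
row 174 s 100 lat -0.21
row 180 s 97 lat -0.14
row 186 s 93 lat -0.14
[0.0025, -0.0001, -0.0, 0, 0, 1.4, -1, 0.0051, -0.0, -0.0, 0, 0, 2.9, -1, 0.0076, 0.0001, -0.0, 0, 0, 4.4, -1, 0.0102, 0.0002, -0.0, 0, 0, 5.9, -1, 0.0127, 0.0004, -0.0, 0, 0, 7.3, -1, 0.0153, 0.0007, -0.0, 0, 0, 8.8, -1, 0.0178, 0.0011, -0.0, 0, 0, 10.3, -1, 0.0178, 0.0011, -0.0, 0, 0, 10.3, -1]
[ 435.82 -168.19] 127.4
```

No contact force. On round the bend.

>>> jog_arm:
  deltas: [0.0025, -0.0001, 0, 0, 0, 1.4, -1, 0.0051, 0, 0, 0, 0, 2.9, -1, 0.0076, 0.0001, 0, 0, 0, 4.4, -1, 0.0102, 0.0002, 0, 0, 0, 5.9, -1, 0.0127, 0.0004, 0, 0, 0, 7.3, -1, 0.0153, 0.0007, 0, 0, 0, 8.8, -1, 0.0178, 0.0011, 0, 0, 0, 10.3, -1, 0.0178, 0.0011, 0, 0, 0, 10.3, -1]

```text
time: 10.9
tool_pos: [0.4358, -0.1681, 0.1452]
tcp_rot: [-1.392, -2.816, -0.0]
wrist_force: [-0.0, -0.1, -4.1]
width: 0.106
grip_force: 50.6
```

```bash
python3 look.py 156 190 6 290;python3 step.py 92 7 0 0 0
```

```text
yaw 127.43 pos [ 0.436  -0.1683  0.1453] Ftool [0.74 0.22 3.63] tau [ 0.06 -0.02  0.02] t 10.95
row 156 s 129 lat 0.28
row 162 s 125 lat 0.2
row 168 s 122 lat 0.07
row 174 s 118 lat -0.09
row 180 s 116 lat -0.38
row 186 s 112 lat -0.22
[0.0023, -0.0, -0.0, 0, 0, 1.3, -1, 0.0046, -0.0, -0.0, 0, 0, 2.6, -1, 0.0068, 0.0, -0.0, 0, 0, 3.9, -1, 0.0091, 0.0002, -0.0, 0, 0, 5.2, -1, 0.0114, 0.0003, -0.0, 0, 0, 6.5, -1, 0.0136, 0.0006, -0.0, 0, 0, 7.8, -1, 0.0159, 0.0008, -0.0, 0, 0, 9.2, -1, 0.0159, 0.0008, -0.0, 0, 0, 9.2, -1]
[ 426.8  -155.07] 118.2
```

>>> jog_arm:
  deltas: [0.0023, 0, 0, 0, 0, 1.3, -1, 0.0046, 0, 0, 0, 0, 2.6, -1, 0.0068, 0, 0, 0, 0, 3.9, -1, 0.0091, 0.0002, 0, 0, 0, 5.2, -1, 0.0114, 0.0003, 0, 0, 0, 6.5, -1, 0.0136, 0.0006, 0, 0, 0, 7.8, -1, 0.0159, 0.0008, 0, 0, 0, 9.2, -1, 0.0159, 0.0008, 0, 0, 0, 9.2, -1]

```text
time: 11.75
tool_pos: [0.4268, -0.155, 0.1452]
tcp_rot: [-1.613, -2.695, -0.0]
wrist_force: [-0.2, -0.8, -3.2]
width: 0.107
grip_force: 50.6
```

```bash
python3 look.py 120 190 6 285;python3 step.py 106 6 0 0 0
```

```text
yaw 118.23 pos [ 0.427  -0.1552  0.1453] Ftool [-0.14 -0.59  3.05] tau [ 0.04 -0.05 -0.05] t 11.8
120 293.5 268.0
126 272.0 289.3
132 283.5 282.0
138 282.0 -inf
144 inf 270.0
150 287.8 292.0
row 156 s 144 lat 0.53
row 162 s 140 lat 0.6
row 168 s 138 lat 0.5
row 174 s 134 lat 0.31
row 180 s 131 lat 0.13
row 186 s 127 lat 0.04
[0.0023, -0.0, -0.0, 0, 0, 1.3, -1, 0.0046, 0.0, -0.0, 0, 0, 2.6, -1, 0.0069, 0.0001, -0.0, 0, 0, 4.0, -1, 0.0093, 0.0002, -0.0, 0, 0, 5.1, -1, 0.0116, 0.0003, -0.0, 0, 0, 6.0, -1, 0.0139, 0.0005, -0.0, 0, 0, 6.9, -1, 0.0139, 0.0005, -0.0, 0, 0, 6.9, -1]
[ 420.67 -142.58] 111.3
```

>>> jog_arm:
  deltas: [0.0023, 0, 0, 0, 0, 1.3, -1, 0.0046, 0, 0, 0, 0, 2.6, -1, 0.0069, 0.0001, 0, 0, 0, 4.0, -1, 0.0093, 0.0002, 0, 0, 0, 5.1, -1, 0.0116, 0.0003, 0, 0, 0, 6.0, -1, 0.0139, 0.0005, 0, 0, 0, 6.9, -1, 0.0139, 0.0005, 0, 0, 0, 6.9, -1]

```text
time: 12.5
tool_pos: [0.4208, -0.1425, 0.1452]
tcp_rot: [-1.772, -2.594, 0.0]
wrist_force: [-0.5, -0.0, -3.3]
width: 0.105
grip_force: 50.7
```

```bash
python3 look.py 138 190 6 287;cp st.json stA.json; python3 step.py 120 6 0.1 -0.5 0
```

```text
yaw 111.34 pos [ 0.4208 -0.1427  0.1453] Ftool [0.17 0.82 4.19] tau [0.01 0.03 0.03] t 12.55
138 275.0 275.0
144 291.7 294.0
row 150 s 161 lat 0.9
row 156 s 159 lat 0.89
row 162 s 155 lat 0.71
row 168 s 152 lat 0.69
row 174 s 148 lat 0.7
row 180 s 144 lat 0.58
row 186 s 142 lat 0.55
[0.0023, 0.0001, -0.0, 0, 0, 1.3, -1, 0.0047, 0.0001, -0.0, 0, 0, 2.2, -1, 0.007, 0.0002, -0.0, 0, 0, 3.0, -1, 0.0093, 0.0003, -0.0, 0, 0, 3.9, -1, 0.0116, 0.0004, -0.0, 0, 0, 4.7, -1, 0.014, 0.0005, -0.0, 0, 0, 5.6, -1, 0.014, 0.0005, -0.0, 0, 0, 5.6, -1]
[ 416.05 -129.36] 105.7
```

>>> jog_arm:
  deltas: [0.0023, 0.0001, 0, 0, 0, 1.3, -1, 0.0047, 0.0001, 0, 0, 0, 2.2, -1, 0.007, 0.0002, 0, 0, 0, 3.0, -1, 0.0093, 0.0003, 0, 0, 0, 3.9, -1, 0.0116, 0.0004, 0, 0, 0, 4.7, -1, 0.014, 0.0005, 0, 0, 0, 5.6, -1, 0.014, 0.0005, 0, 0, 0, 5.6, -1]

```text
time: 13.25
tool_pos: [0.4161, -0.1293, 0.1453]
tcp_rot: [-1.897, -2.504, -0.0]
wrist_force: [-0.2, 0.2, -2.5]
width: 0.107
grip_force: 50.6
```

```bash
python3 look.py 126 190 6 287; python3 step.py 136 7 0.5 -0.5 0
```

```text
yaw 105.74 pos [ 0.4162 -0.1295  0.1453] Ftool [ 0.39 -0.03  3.08] tau [ 0.02  0.01 -0.03] t 13.3
126 273.0 -inf
132 inf -inf
138 280.5 274.0
144 inf 304.0
150 294.0 -inf
156 287.2 287.1
row 162 s 169 lat 1.0
row 168 s 167 lat 0.99
row 174 s 163 lat 0.99
row 180 s 160 lat 0.84
row 186 s 156 lat 1.0
[0.0022, 0.0003, -0.0, 0, 0, 0.8, -1, 0.0045, 0.0003, -0.0, 0, 0, 1.7, -1, 0.0068, 0.0004, -0.0, 0, 0, 2.5, -1, 0.009, 0.0005, -0.0, 0, 0, 3.4, -1, 0.0113, 0.0006, -0.0, 0, 0, 4.4, -1, 0.0136, 0.0007, -0.0, 0, 0, 5.7, -1, 0.0158, 0.0009, -0.0, 0, 0, 7.0, -1, 0.0158, 0.0009, -0.0, 0, 0, 7.0, -1]
[ 412.64 -113.9 ] 98.7
```

>>> jog_arm:
  deltas: [0.0022, 0.0003, 0, 0, 0, 0.8, -1, 0.0045, 0.0003, 0, 0, 0, 1.7, -1, 0.0068, 0.0004, 0, 0, 0, 2.5, -1, 0.009, 0.0005, 0, 0, 0, 3.4, -1, 0.0113, 0.0006, 0, 0, 0, 4.4, -1, 0.0136, 0.0007, 0, 0, 0, 5.7, -1, 0.0158, 0.0009, 0, 0, 0, 7.0, -1, 0.0158, 0.0009, 0, 0, 0, 7.0, -1]

```text
time: 14.1
tool_pos: [0.4128, -0.1139, 0.1453]
tcp_rot: [-2.047, -2.383, 0.0]
wrist_force: [-0.5, -1.4, -3.3]
width: 0.107
grip_force: 50.6
```

```bash
python3 look.py 150 190 6 287; python3 step.py 152 7 0.8 -0.4 0
```

```text
yaw 98.74 pos [ 0.4129 -0.114   0.1453] Ftool [ 0.21 -0.27  3.43] tau [ 0.04 -0.    0.05] t 14.15
150 inf -inf
156 303.0 -inf
162 287.4 287.3
row 168 s 182 lat 1.12
row 174 s 180 lat 1.19
row 180 s 176 lat 1.17
row 186 s 172 lat 1.02
[0.0023, 0.0002, -0.0, 0, 0, 1.2, -1, 0.0045, 0.0002, -0.0, 0, 0, 2.5, -1, 0.0068, 0.0003, -0.0, 0, 0, 3.8, -1, 0.009, 0.0004, -0.0, 0, 0, 5.1, -1, 0.0113, 0.0005, -0.0, 0, 0, 6.5, -1, 0.0135, 0.0007, -0.0, 0, 0, 7.8, -1, 0.0158, 0.001, -0.0, 0, 0, 9.1, -1, 0.0158, 0.001, -0.0, 0, 0, 9.1, -1]
[411.24 -98.14] 89.6
```

>>> jog_arm:
  deltas: [0.0023, 0.0002, 0, 0, 0, 1.2, -1, 0.0045, 0.0002, 0, 0, 0, 2.5, -1, 0.0068, 0.0003, 0, 0, 0, 3.8, -1, 0.009, 0.0004, 0, 0, 0, 5.1, -1, 0.0113, 0.0005, 0, 0, 0, 6.5, -1, 0.0135, 0.0007, 0, 0, 0, 7.8, -1, 0.0158, 0.001, 0, 0, 0, 9.1, -1, 0.0158, 0.001, 0, 0, 0, 9.1, -1]

```text
time: 14.95
tool_pos: [0.4114, -0.0981, 0.1453]
tcp_rot: [-2.229, -2.214, -0.0]
wrist_force: [-0.6, 0.3, -2.1]
width: 0.108
grip_force: 50.7
```

```bash
python3 look.py 156 190 5 288; python3 step.py 168 7 1.0 -0.2 0
```

```text
yaw 89.64 pos [ 0.4115 -0.0982  0.1453] Ftool [-0.27 -0.1   3.17] tau [-0.    0.03  0.02] t 15.0
156 290.7 304.0
row 161 s 203 lat 1.49
row 166 s 200 lat 1.47
row 171 s 197 lat 1.42
row 176 s 195 lat 1.5
row 181 s 191 lat 1.31
row 186 s 189 lat 1.28
[0.0022, 0.0001, -0.0, 0, 0, 1.1, -1, 0.0045, 0.0001, -0.0, 0, 0, 2.4, -1, 0.0067, 0.0002, -0.0, 0, 0, 3.7, -1, 0.009, 0.0003, -0.0, 0, 0, 5.0, -1, 0.0112, 0.0004, -0.0, 0, 0, 6.3, -1, 0.0135, 0.0006, -0.0, 0, 0, 7.6, -1, 0.0157, 0.0009, -0.0, 0, 0, 8.9, -1, 0.0157, 0.0009, -0.0, 0, 0, 8.9, -1]
[412.25 -82.44] 80.7
```

>>> jog_arm:
  deltas: [0.0022, 0.0001, 0, 0, 0, 1.1, -1, 0.0045, 0.0001, 0, 0, 0, 2.4, -1, 0.0067, 0.0002, 0, 0, 0, 3.7, -1, 0.009, 0.0003, 0, 0, 0, 5.0, -1, 0.0112, 0.0004, 0, 0, 0, 6.3, -1, 0.0135, 0.0006, 0, 0, 0, 7.6, -1, 0.0157, 0.0009, 0, 0, 0, 8.9, -1, 0.0157, 0.0009, 0, 0, 0, 8.9, -1]

```text
time: 15.8
tool_pos: [0.4125, -0.0824, 0.1453]
tcp_rot: [-2.394, -2.034, -0.0]
wrist_force: [-0.9, -0.3, -2.9]
width: 0.106
grip_force: 50.6
```

```bash
python3 look.py 156 190 5 287; python3 step.py 180 6 1.2 0 0
python3 - <<'E'
from h import *
c=read_camera("wrist"); cv2.imwrite("pics/w9.png",cv2.resize(c["color"][40:340,80:480],(800,600),interpolation=cv2.INTER_CUBIC))
import pickle; pickle.dump((c,readout.read_state()),open("w9.pkl","wb"))
E
```

```text
yaw 80.74 pos [ 0.4125 -0.0826  0.1453] Ftool [-0.52 -0.02  2.79] tau [-0.01 -0.01  0.01] t 15.85
row 156 s 221 lat 1.79
row 161 s 218 lat 1.57
row 166 s 216 lat 1.72
row 171 s 213 lat 1.8
row 176 s 210 lat 1.57
row 181 s 207 lat 1.5
row 186 s 205 lat 1.54
[0.002, 0.0002, -0.0, 0, 0, 1.0, -1, 0.0039, 0.0002, -0.0, 0, 0, 2.1, -1, 0.0059, 0.0002, -0.0, 0, 0, 3.3, -1, 0.0079, 0.0003, -0.0, 0, 0, 4.4, -1, 0.0098, 0.0004, -0.0, 0, 0, 5.6, -1, 0.0118, 0.0005, -0.0, 0, 0, 6.7, -1, 0.0118, 0.0005, -0.0, 0, 0, 6.7, -1]
[414.65 -70.88] 74.0
```

View pics/w9.png

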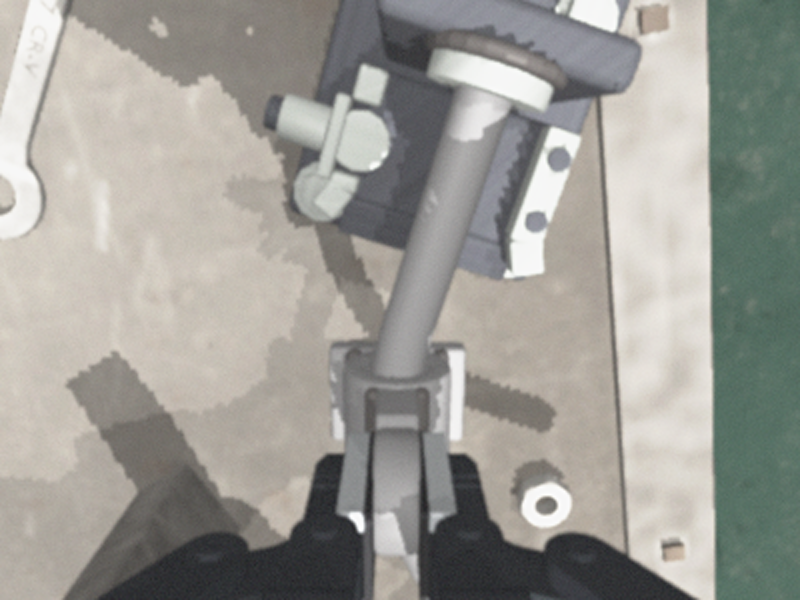

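This view shows the straight root with its centre at about (478,115), (450,200) and (427,270). The collar's face edge runs from (428,80) to (553,108), and the nest is below with the plunger on the left and the rail block on the right. I'll measure the root's direction and the collar.

```bash
python3 - <<'E'
from bar import *
import json
c,s=pickle.load(open("w9.pkl","rb")); M=R.from_rotvec(s["tcp_rot"]).as_matrix(); L=lambda x,y:(x/2+80,y/2+40)
b=M[:,1]*1.1
P=np.array([onz(c,*L(*q),.105)*1e3-b for q in ((478,115),(464,157),(450,200),(438.5,235),(427.5,270),(409,330))])[:,:2]
d=np.diff(P,axis=0); print(np.round(P,1).tolist(),np.degrees(np.arctan2(d[:,1],d[:,0])).round(1))
h=P[0]-P[4]; print("root heading",np.degrees(np.arctan2(h[1],h[0])))
for q in ((428,80),(553,108)): print("collar",onz(c,*L(*q),.105)*1e3-b)
print(onz(c,*L(490,96),.12)*1e3-b, onz(c,*L(488,94),.105)*1e3-b)
v=pickle.load(open("bar.pkl","rb")); C=chain(*v[2:]); C[:,1]+=v[0]; C[:,2]+=v[1]; print("model collar",C[-1],"lat pts",-dist(C,P))
E
```

```text
[[445.1, -4.9], [440.5, -14.0], [435.7, -23.7], [431.7, -31.9], [427.6, -40.3], [420.4, -55.6]] [-116.7 -116.2 -116.4 -115.6 -115.3]
root heading 63.76274785475691
collar [434.36143791   4.77544264 104.99996597]
collar [462.93808073  -6.20408519 104.99996597]
[446.27066623  -1.3730737  119.99996597] [447.9739415   -0.58422028 104.99996597]
model collar [ 2.54080000e+02  4.44372037e+02 -4.31850702e-01  6.45238687e+01] lat pts [2.53138643 2.32232653 2.17958934 2.03365135 2.00649746 2.04497103]
```

>>> jog_arm:
  deltas: [0.002, 0.0002, 0, 0, 0, 1.0, -1, 0.0039, 0.0002, 0, 0, 0, 2.1, -1, 0.0059, 0.0002, 0, 0, 0, 3.3, -1, 0.0079, 0.0003, 0, 0, 0, 4.4, -1, 0.0098, 0.0004, 0, 0, 0, 5.6, -1, 0.0118, 0.0005, 0, 0, 0, 6.7, -1, 0.0118, 0.0005, 0, 0, 0, 6.7, -1]

```text
time: 16.6
tool_pos: [0.4149, -0.0709, 0.1453]
tcp_rot: [-2.509, -1.891, -0.0]
wrist_force: [-0.4, -0.2, -3.0]
width: 0.105
grip_force: 50.6
```

```bash
python3 look.py 156 190 5 287; python3 step.py 194 7 1.5 -0.4 0
```

```text
yaw 74.04 pos [ 0.4149 -0.071   0.1453] Ftool [-0.22  0.12  2.83] tau [ 0.02 -0.03  0.  ] t 16.65
row 156 s 232 lat 1.86
row 161 s 230 lat 1.77
row 166 s 227 lat 1.77
row 171 s 224 lat 1.65
row 176 s 222 lat 1.57
row 181 s 219 lat 1.42
row 186 s 216 lat 1.81
[0.0019, 0.0003, -0.0, 0, 0, 1.6, -1, 0.0039, 0.0003, -0.0, 0, 0, 2.7, -1, 0.0059, 0.0003, -0.0, 0, 0, 3.7, -1, 0.0078, 0.0004, -0.0, 0, 0, 4.7, -1, 0.0098, 0.0005, -0.0, 0, 0, 5.5, -1, 0.0118, 0.0006, -0.0, 0, 0, 6.3, -1, 0.0137, 0.0008, -0.0, 0, 0, 7.0, -1, 0.0137, 0.0008, -0.0, 0, 0, 7.0, -1]
[419.2  -57.93] 67.0
```

>>> jog_arm:
  deltas: [0.0019, 0.0003, 0, 0, 0, 1.6, -1, 0.0039, 0.0003, 0, 0, 0, 2.7, -1, 0.0059, 0.0003, 0, 0, 0, 3.7, -1, 0.0078, 0.0004, 0, 0, 0, 4.7, -1, 0.0098, 0.0005, 0, 0, 0, 5.5, -1, 0.0118, 0.0006, 0, 0, 0, 6.3, -1, 0.0137, 0.0008, 0, 0, 0, 7.0, -1, 0.0137, 0.0008, 0, 0, 0, 7.0, -1]

```text
time: 17.45
tool_pos: [0.4195, -0.058, 0.1453]
tcp_rot: [-2.619, -1.735, -0.0]
wrist_force: [0.2, -0.0, -3.4]
width: 0.109
grip_force: 50.6
```

```bash
python3 look.py 140 190 5 282; python3 step.py 207 6 1.7 -0.6 0
python3 - <<'E'
from h import *; import pickle
c=read_camera("wrist"); pickle.dump((c,readout.read_state()),open("w10.pkl","wb")); cv2.imwrite("pics/w10.png",cv2.resize(c["color"][40:340,80:480],(800,600),interpolation=cv2.INTER_CUBIC))
E
```

```text
yaw 67.05 pos [ 0.4194 -0.0581  0.1453] Ftool [-0.03 -0.15  2.94] tau [-0.02 -0.05  0.08] t 17.5
row 140 s 253 lat 2.36
row 145 s 251 lat 2.25
row 150 s 249 lat 1.89
row 155 s 246 lat 2.05
row 160 s 243 lat 1.89
row 165 s 241 lat 1.9
row 170 s 238 lat 1.97
row 175 s 236 lat 1.82
row 180 s 233 lat 1.83
row 185 s 230 lat 1.86
[0.0022, 0.0002, -0.0, 0, 0, 0.9, -1, 0.0043, 0.0001, -0.0, 0, 0, 1.5, -1, 0.0065, 0.0001, -0.0, 0, 0, 2.0, -1, 0.0086, 0.0002, -0.0, 0, 0, 2.4, -1, 0.0108, 0.0002, -0.0, 0, 0, 2.7, -1, 0.0129, 0.0003, -0.0, 0, 0, 2.9, -1, 0.0129, 0.0003, -0.0, 0, 0, 2.9, -1]
[424.51 -46.17] 64.1
```

>>> jog_arm:
  deltas: [0.0022, 0.0002, 0, 0, 0, 0.9, -1, 0.0043, 0.0001, 0, 0, 0, 1.5, -1, 0.0065, 0.0001, 0, 0, 0, 2.0, -1, 0.0086, 0.0002, 0, 0, 0, 2.4, -1, 0.0108, 0.0002, 0, 0, 0, 2.7, -1, 0.0129, 0.0003, 0, 0, 0, 2.9, -1, 0.0129, 0.0003, 0, 0, 0, 2.9, -1]

```text
time: 18.25
tool_pos: [0.4248, -0.0462, 0.1453]
tcp_rot: [2.662, 1.668, 0.0]
wrist_force: [0.1, -0.6, -3.4]
width: 0.105
grip_force: 50.6
```

```bash
python3 look.py 150 190 5 280; python3 step.py 219 6 1.9 -0.7 0
```

```text
yaw 64.15 pos [ 0.4248 -0.0463  0.1453] Ftool [-0.05  1.01  2.87] tau [-0.04  0.05  0.04] t 18.3
150 283.0 281.0
row 155 s 254 lat 7.38
160 280.0 280.0
165 254.5 297.5
row 170 s 251 lat 1.94
row 175 s 249 lat 2.07
row 180 s 246 lat 2.12
row 185 s 243 lat 1.88
[0.002, 0.0001, -0.0, 0, 0, 0.3, -1, 0.004, 0.0001, -0.0, 0, 0, 0.3, -1, 0.006, 0.0001, -0.0, 0, 0, 0.3, -1, 0.008, 0.0001, -0.0, 0, 0, 0.3, -1, 0.01, 0.0, -0.0, 0, 0, 0.3, -1, 0.012, 0.0, -0.0, 0, 0, 0.3, -1, 0.012, 0.0, -0.0, 0, 0, 0.3, -1]
[429.75 -35.38] 63.8
```

>>> jog_arm:
  deltas: [0.002, 0.0001, 0, 0, 0, 0.3, -1, 0.004, 0.0001, 0, 0, 0, 0.3, -1, 0.006, 0.0001, 0, 0, 0, 0.3, -1, 0.008, 0.0001, 0, 0, 0, 0.3, -1, 0.01, 0, 0, 0, 0, 0.3, -1, 0.012, 0, 0, 0, 0, 0.3, -1, 0.012, 0, 0, 0, 0, 0.3, -1]

```text
time: 19.0
tool_pos: [0.4297, -0.0361, 0.1452]
tcp_rot: [2.665, 1.661, -0.002]
wrist_force: [-2.0, -4.0, -3.0]
width: 0.107
grip_force: 50.6
```

>>> jog_arm:
  deltas: [0.0015, 0, 0, 0, 0, 0, -1, 0.003, 0, 0, 0, 0, 0, -1, 0.0045, 0, 0, 0, 0, 0, -1, 0.006, 0, 0, 0, 0, 0, -1, 0.006, 0, 0, 0, 0, 0, -1]

```text
time: 19.5
tool_pos: [0.4328, -0.0299, 0.1453]
tcp_rot: [-2.667, -1.661, -0.001]
wrist_force: [-1.2, -2.0, -3.2]
width: 0.105
grip_force: 50.6
```

```bash
python3 look.py 180 190 5 280
```

```text
yaw 63.82 pos [ 0.4328 -0.0299  0.1453] Ftool [-2.25  1.24  3.82] tau [-0.06 -0.54  0.03] t 19.55
180 283.5 283.5
185 277.0 278.5
```

>>> jog_arm:
  deltas: [0.0015, 0, 0, 0, 0, 0, -1, 0.003, 0, 0, 0, 0, 0, -1, 0.0045, 0, 0, 0, 0, 0, -1, 0.006, 0, 0, 0, 0, 0, -1, 0.0075, 0, 0, 0, 0, 0, -1, 0.009, 0, 0, 0, 0, 0, -1, 0.009, 0, 0, 0, 0, 0, -1]

```text
time: 20.25
tool_pos: [0.4368, -0.0218, 0.1453]
tcp_rot: [-2.667, -1.661, -0.001]
wrist_force: [-1.0, -3.4, -3.8]
width: 0.107
grip_force: 50.6
```

>>> jog_arm:
  deltas: [0.0008, 0, 0, 0, 0, 0, -1, 0.0016, 0, 0, 0, 0, 0, -1, 0.0024, 0, 0, 0, 0, 0, -1, 0.003, 0, 0, 0, 0, 0, -1, 0.003, 0, 0, 0, 0, 0, -1]

```text
time: 20.75
tool_pos: [0.438, -0.0194, 0.1453]
tcp_rot: [2.667, 1.661, 0.0]
wrist_force: [-0.9, -3.8, -3.4]
width: 0.111
grip_force: 50.6
```

>>> jog_arm:
  deltas: [0.0005, 0, 0, 0, 0, 0, -1, 0.001, 0, 0, 0, 0, 0, -1, 0.0015, 0, 0, 0, 0, 0, -1, 0.002, 0, 0, 0, 0, 0, -1, 0.002, 0, 0, 0, 0, 0, -1]

```text
time: 21.25
tool_pos: [0.4388, -0.0176, 0.1453]
tcp_rot: [-2.667, -1.661, -0.0]
wrist_force: [-0.8, -3.3, -3.6]
width: 0.103
grip_force: 50.6
```

>>> jog_arm:
  deltas: [0.0005, 0, 0, 0, 0, 0, -1, 0.001, 0, 0, 0, 0, 0, -1, 0.0015, 0, 0, 0, 0, 0, -1, 0.0015, 0, 0, 0, 0, 0, -1]

```text
time: 21.65
tool_pos: [0.4393, -0.0166, 0.1453]
tcp_rot: [2.666, 1.661, -0.001]
wrist_force: [-0.8, -3.9, -0.9]
width: 0.108
grip_force: 50.7
```

>>> jog_arm:
  deltas: [0.0005, 0, 0, 0, 0, 0, -1, 0.001, 0, 0, 0, 0, 0, -1, 0.001, 0, 0, 0, 0, 0, -1]

```text
time: 21.95
tool_pos: [0.4394, -0.0165, 0.1453]
tcp_rot: [2.665, 1.661, -0.004]
wrist_force: [-2.7, -8.4, -1.1]
width: 0.107
grip_force: 50.9
```

```bash
python3 look.py 180 186 5 280; python3 - <<'E'
from h import *; import pickle
c=read_camera("wrist"); k=c["color"][60:300,120:440]; cv2.imwrite("pics/w11.png",cv2.resize(k,(800,600),interpolation=cv2.INTER_CUBIC))
E
```

```text
yaw 63.86 pos [ 0.4394 -0.0165  0.1453] Ftool [-9.15  1.25  1.16] tau [-0.2  -1.57  0.06] t 22.0
180 279.0 280.5
185 inf -inf
```

View pics/w11.png

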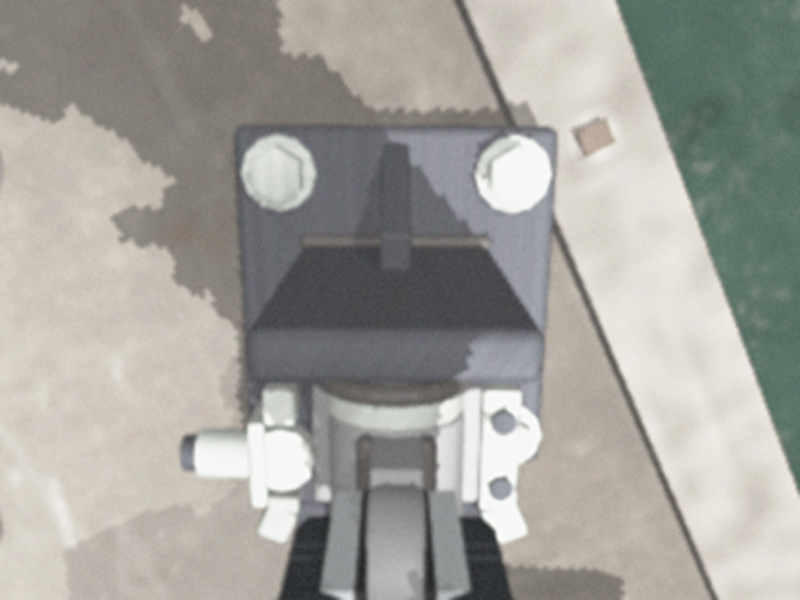

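The lug sits against the collar with the eye upright between the rails. It no longer advances, and the push has risen to 9 N, so it's home. I'll ease the push, open, and lift straight up.

>>> jog_arm:
  deltas: [-0.0006, 0, 0, 0, 0, 0, -1, -0.0006, 0, 0, 0, 0, 0, -0.7, -0.0006, 0, 0, 0, 0, 0, -0.5, -0.0006, 0, 0, 0, 0, 0, -0.3, -0.0006, 0, 0, 0, 0, 0, -0.2, -0.0006, 0, 0, 0, 0, 0, -0.2, -0.0006, 0, 0, 0, 0, 0, -0.2]

```text
time: 22.75
tool_pos: [0.4397, -0.0158, 0.1454]
tcp_rot: [-2.667, -1.661, -0.0]
wrist_force: [-0.6, 0.8, 0.5]
width: 0.396
grip_force: 0.0
```

>>> jog_arm:
  deltas: [0, 0, -0.01, 0, 0, 0, -0.2, 0, 0, -0.025, 0, 0, 0, -0.2, 0, 0, -0.05, 0, 0, 0, -0.2, 0, 0, -0.085, 0, 0, 0, -0.2, 0, 0, -0.085, 0, 0, 0, -0.2, 0, 0, -0.085, 0, 0, 0, -0.2]

```text
time: 23.35
tool_pos: [0.4406, -0.016, 0.232]
tcp_rot: [2.665, 1.66, 0.004]
wrist_force: [0.1, 0.1, -0.6]
width: 0.395
grip_force: 0.0
```

```bash
python3 - <<'E'
from h import *; import pickle
c=read_camera("wrist"); s=readout.read_state(); pickle.dump((c,s),open("w12.pkl","wb"))
print(s["tool_pos"],s["wrist_force"],s["width"])
Q=R.from_rotvec(s["tcp_rot"]).as_matrix(); p=np.array([.4394,-.0165,.1453])+Q[:,0]*.003
print("expected eye px",proj(c,p+[0,0,.013]),"face px",proj(c,p+Q[:,0]*.015-[0,0,.025]))
k=c["color"]; u,v=proj(c,p).astype(int); print(u,v)
cv2.imwrite("pics/w12.png",cv2.resize(k[max(v-120,0):v+90,u-140:u+140],(800,600),interpolation=cv2.INTER_CUBIC))
E
```

```text
[ 0.43962669 -0.0159652   0.23063433] [-0.28107526  0.23610539 -0.0843195 ] 0.39768360402687175
expected eye px [274.73036659 228.08569817] face px [274.92436973 190.96898404]
274 221
```

```bash
python3 - <<'E'
from h import *; import pickle
c,s=pickle.load(open("w12.pkl","rb")); Q=R.from_rotvec(s["tcp_rot"]).as_matrix(); g=cv2.cvtColor(c["color"],cv2.COLOR_BGR2GRAY)
T=np.array([.4394,-.0165,.1453])
for off in (-.022,-.018,-.012,-.009,0,.010,.014,.019,.023):
    u=int(round(proj(c,T+Q[:,0]*.015+Q[:,1]*(off+.001)-[0,0,.03])[0])); print(off,u,g[160:245:2,u].tolist())
for x in (-.012,.003,.018): print("foot-top row for tool x",x,proj(c,T+Q[:,0]*x-[0,0,.0533])[1],"boss-top row",proj(c,T+Q[:,0]*x-[0,0,.0253])[1])
print("row/mm",proj(c,T+Q[:,0]*.019-[0,0,.0253])[1]-proj(c,T+Q[:,0]*.018-[0,0,.0253])[1])
E
```

```text
-0.022 248 [72, 79, 117, 137, 146, 150, 142, 105, 89, 72, 93, 116, 141, 152, 195, 224, 216, 143, 237, 247, 246, 246, 247, 247, 247, 248, 198, 189, 246, 239, 210, 169, 137, 141, 163, 176, 174, 180, 186, 184, 179, 175, 174]
-0.018 253 [73, 77, 116, 141, 152, 141, 105, 103, 84, 72, 80, 104, 119, 119, 113, 116, 122, 112, 118, 140, 139, 156, 166, 151, 125, 116, 129, 135, 127, 119, 128, 130, 128, 125, 136, 173, 179, 179, 182, 179, 175, 173, 178]
-0.012 261 [74, 77, 109, 138, 149, 141, 110, 100, 92, 95, 96, 146, 173, 171, 146, 134, 130, 132, 131, 127, 134, 133, 127, 126, 124, 128, 130, 142, 146, 145, 147, 140, 102, 86, 108, 130, 142, 144, 164, 195, 195, 193, 195]
-0.009 265 [75, 73, 110, 133, 148, 153, 143, 108, 87, 98, 99, 123, 181, 187, 186, 148, 142, 122, 124, 124, 117, 113, 115, 123, 129, 127, 129, 128, 127, 140, 154, 165, 161, 101, 111, 128, 135, 138, 137, 151, 175, 194, 195]
0 276 [74, 77, 110, 139, 149, 154, 151, 111, 91, 102, 150, 173, 241, 238, 209, 173, 130, 110, 118, 158, 130, 124, 138, 153, 168, 176, 193, 205, 215, 224, 232, 232, 234, 235, 235, 233, 230, 223, 218, 207, 216, 239,
[... 469 characters left out ...]
0, 113, 143, 152, 153, 155, 155, 144, 103, 91, 137, 225, 234, 230, 199, 228, 239, 239, 240, 242, 242, 243, 244, 245, 242, 244, 247, 248, 222, 225, 162, 133, 126, 167, 194, 189, 190, 191, 187, 188, 189, 190]
0.023 306 [73, 75, 109, 138, 151, 153, 155, 163, 148, 104, 102, 154, 246, 247, 198, 145, 151, 155, 236, 247, 247, 247, 247, 248, 185, 151, 154, 192, 248, 246, 247, 247, 247, 248, 225, 181, 186, 182, 181, 187, 187, 185, 191]
foot-top row for tool x -0.012 216.33230105368685 boss-top row 228.17677314876354
foot-top row for tool x 0.003 199.5909334957596 boss-top row 209.86747991361315
foot-top row for tool x 0.018 182.27944876067392 boss-top row 190.86684843051358
row/mm -1.2922499755569845
```

```bash
python3 -c "
from h import *
print(finish_job())"
```

```text
the job is handed in; nothing more can be done
None
```

The lug is on the root of the bar against the stop collar, eye upright and released. The arm felt about 9 N at most, and the job was handed in at about 23 s; the result of the judging wasn't reported.

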